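Fetch the blocked sample cup to the scale and restore the row

TASK

The pale-lidded specimen cup at the back of the white stand has to go on the scale. Clear the three things standing in front of it into the grey tray, all three before you move the cup, then stand the cup upright in the middle of the scale's steel pan, and only then stand each of the three back on the spot where it stood in the row. Keep all four upright throughout and leave the timer and the pen where they lie.

Things in the scene. Friction and masses are not known exactly. Their poses are not given: they have to be found in the camera images.
- stand: fixed white stand along its x axis; plate x -142..170, 90 mm wide, top z = 5 mm; origin under it on the worktop. On y = 0, grey 66 mm disc marks at x = -98, -30, 38 mm, a blocking thing on each; sample cup at x = 100 (all within 4 mm). Bay walls, tops z = 58 mm: side walls x 66..170, 75 mm apart inside; end wall face x = 164. Fingers fit only before and behind the cup, once the nearest mark is empty
- spill_tray: fixed shallow grey tray, 220 x 220 mm outside, 14 mm high, wall and floor 4 mm; origin at the centre of its underside, inner floor at z = 4 mm. The side area for the cleared things. It is on one side of the stand, the scale on the other
- scale: fixed low white bench scale, 180 x 150 mm, housing top at z = 34 mm, with a round steel pan; origin at the centre of its underside, x axis from its black display towards the pan
- pan (a point): centre of the top of the scale's steel pan (116 mm across, 6 mm thick), 44 mm above the worktop, 25 mm along +x from the scale's origin
- sample_cup: loose specimen cup with a pale grey-white screw lid, 62 mm tall, 52 mm across the lid, which is its top 16 mm; body below about 46 mm across; origin at the centre of its underside, z up; 60 g. Starts at the back, in the stand's bay
- tall_bottle: loose white bottle, 150 mm tall, body 56 mm across, narrow neck and white cap: the cap is 26 mm across and its top 16 mm; grip it by the cap; origin at the centre of its underside, z up; about 220 g. Starts on one of the three marks; it towers over its neighbours, so a gripper's body may strike it when reaching low beside it
- squat_jar: loose squat amber jar with a black lid, 85 mm tall, body 60 mm across; the lid is 53 mm across and its top 16 mm; origin at the centre of its underside, z up; about 200 g. Starts on one of the three marks
- yellow_cup: loose specimen cup with a yellow screw lid, 62 mm tall, 52 mm across the lid, which is its top 16 mm; body below about 46 mm across; origin at the centre of its underside, z up; 60 g. Starts on one of the three marks
- bench_timer: loose pale count-down timer lying flat, 70 x 66 x 19 mm, origin at the centre of its underside: a bystander, to be left alone
- marker_pen: loose white pen with blue cap, 135 mm long, 16 mm thick, lying; origin at the centre of its underside: a bystander, to be left alone

How it is judged:
By the outcome, as a careful person would: the job done as asked, in the order asked, and still so for the second after the job is handed in, with the robot touching nothing.
It also fails if it takes over 144 s, if anything falls off the work surface, if the arm or the gripper's body presses on something with over 40 N, if the wrist force passes 120 N, or if a joint passes its speed limit or range.

ROBOT

A 6-joint arm with a two-finger parallel gripper is mounted at the origin on a cart in front of the work surface, level with it; the furniture and walls round the work are solid. World frame = base frame: x ahead of the robot, y to its left, z up, the work surface at z = 0. Lengths are in m, angles in rad, forces in N, time in s.
With the tool pointing down it reaches from about 0.325 to 0.9 m from the base axis. Payload 6.1 kg.
Tool frame: the origin (TCP) lies between the finger pads; the fingertips stand 22 mm ahead of it and the grasp point (between the pads) lies 3 mm ahead of it; z points along the fingers, y is the direction in which the jaws open and shut (so a half turn about z gives the same grasp; the last joint's range is limited). The gripper opens to 87 mm and grips with 3 to 60 N. Pads are 19 mm wide; open, the fingers measure 117 mm over their backs; the gripper's body (75 mm by 190 mm) begins 51 mm behind the grasp point.
Start: joints at [-1.436, 0.22, 1.526, -0, 1.395, -0.126], TCP at [0.161, -0.604, 0.245] pointing down, gripper open.
Joint ranges: [-2.98, 2.98], [-0.91, 2.08], [0.09, 2.57], [-1.24, 4.39], [0.2, 2.65], [-2.68, 2.68]. Speed limits (rad/s): [2.57, 2.57, 3.01, 3.14, 3.14, 3.14].

INTERFACE

Orientations are given as a rotation vector (axis times angle).
In Python, from cell import sensors, read_camera, env gives the robot as it stands.
- The arm moves only by the tool send_rows, never from a script. Its argument "targets" is a list of rows, each a list of 2 entries, a list of its own where there are three numbers: the shift along the tool's x, y, z in cm, then the turn about the tool's z in rad. A call has exactly 10 rows; each row shifts and turns the pose as measured when the row begins, along the tool's axes as they then stand; what a row does not reach is not made up. A row lasts 1/12 s, in which the tool goes at most 41.7 mm and 7.16 degrees, less where a joint would pass 70% of its speed; a pose out of reach is approached as far as the arm can. A call is refused whole if a number of a shift passes 4.17 or a number of a turn 0.125, either way. A call with a gripper value outside its range is refused whole. "hand" is the finger opening in cm, from 0 to 8.7, set as the call begins (left out, the last holds). The fingers move at their own pace and stop on an object; the grip force is fixed at half the most. Time passes only in rows, so rows that do not move let the fingers close, or fill a call up. It gives the time, the measured TCP pose, the force and the opening at its end, in the units of the state.
- sensors.get_state(): the state, without advancing time (a new reading comes with each control period).
- read_camera(name): name is "scene" or "top"; returns a dict with "frame" (384x512x3 uint8, red, green, blue), "fov_y" (degrees; the focal length in pixels is half the picture's height over the tangent of half this angle, whatever the lens; pixels are square), "cx", "cy" (the principal point, pixels), "D" ([k1, k2, p1, p2, k3] as OpenCV has them; the pictures are not rectified), "world_from_camera" (4x4, takes a point from camera to world coordinates). Camera axes: x right, y down, z forward; pixel columns grow to the right and rows downward; lengths in m; the calibration is good to about 2 mm. A picture is of the moment at which its call begins. There is no depth.
- env.hand_in(): hands the job in, once; it reports no verdict.
The state is a dict: "clock": time; "joint_pos": joint angles; "qvel": joint speeds; "effort": joint torques, N m; "position": TCP position; "ee_rot": TCP orientation; "contact_force": force on the tool from outside, world axes, zero at the start; "ft_torque": the same for the moment, N m; "grip_width": finger opening in m.
Only numpy, scipy, OpenCV 4.12 (cv2) and the standard library are available. Lean on these libraries where they do the work, as an engineer would, in place of code of your own. Each camera call takes 0.05 s, during which the arm holds its last target.

## Working session

There is one attempt and no reset: what is moved stays moved. The work goes in short steps, Python scripts to look and compute and a tool call to move; the robot and the scene stay as the last step left them, time stands still between calls to the robot, and variables do not carry over. Pictures are saved under pics/ and viewed, and the job is handed in when it is done.

Besides the shell and the picture viewer there is one more tool, called after "Emit:" as name([rows], argument=value, ...), one row to a line, values as JSON. send_rows: Moves the arm, as the interface text tells. Its arguments: {"type":"object","properties":{"targets":{"type":"array"},"hand":{"type":"number"}},"required":["targets"]}

```bash
ls; mkdir -p pics; python3 - <<'E'
from cell import sensors, read_camera, env
import cv2,numpy as np
s=sensors.get_state();print(s)
for n in("scene","top"):
    r=read_camera(n);cv2.imwrite(f"pics/{n}0.png",r["frame"][:,:,::-1]);print(n,r["fov_y"],r["cx"],r["cy"],r["D"],r["world_from_camera"])
E
```

```text
pics
{'clock': 0.0, 'joint_pos': array([-1.43611842e+00,  2.21207096e-01,  1.52760776e+00, -1.77397860e-05,
        1.39468793e+00, -1.26089038e-01]), 'qvel': array([ 0.0012663 ,  0.00066244, -0.00309379,  0.00011397,  0.00089736,
       -0.00063843]), 'effort': array([-1.53914531e-03, -4.94616508e+01, -3.87377787e+01,  6.96620392e-02,
        5.70512773e-02, -1.78678615e-04]), 'position': array([ 0.16105844, -0.60329864,  0.24345077]), 'ee_rot': array([-3.11303269e+00, -4.08208721e-01,  4.02902865e-05]), 'contact_force': array([-0.80779351, -0.00868395,  0.06439039]), 'ft_torque': array([-0.02152282,  0.00574646, -0.00200346]), 'grip_width': 0.08726379770946929}
scene 43.47905720741155 263.79015262017214 188.4640508931279 [-0.18775716  0.          0.          0.          0.        ] [[-0.68644977 -0.29518213  0.6645707  -0.28176555]
 [-0.72709278  0.29254403 -0.62109104  0.74479783]
 [-0.01108122 -0.90955236 -0.41544158  0.56898542]
 [ 0.          0.          0.          1.        ]]
top 55.43822151974298 256.90560319776125 191.89862613381138 [-0.11108718  0.          0.          0.          0.        ] [[-0.07249294 -0.97640608  0.20341075  0.35988755]
 [-0.99736654  0.0714152  -0.01264334  0.01883067]
 [-0.00218158 -0.20379162 -0.97901186  0.9049745 ]
 [ 0.          0.          0.          1.        ]]
```

View pics/scene0.png

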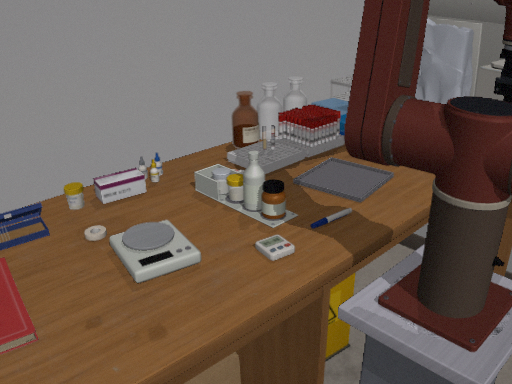

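View pics/top0.png

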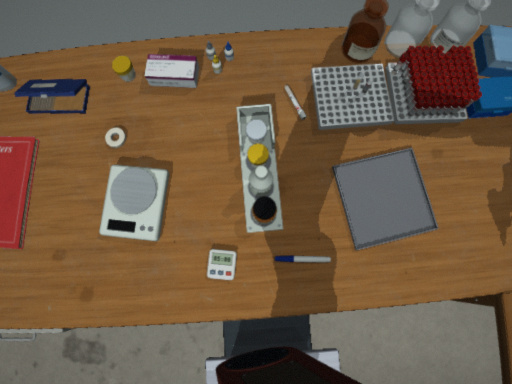

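The top view shows the stand near (260,165): jar lid (264,208), bottle cap (262,172), yellow lid (258,153) and pale cup (256,128). The tray is at about (385,198), the pan at (134,190), the timer at (222,264) and the pen at (303,259). I'll enlarge these areas.

```bash
cat > h.py <<'E'
from cell import sensors, read_camera, env
import cv2,numpy as np
from scipy.spatial.transform import Rotation as R
def K(r):
    f=r["frame"].shape[0]/2/np.tan(np.radians(r["fov_y"])/2)
    return np.array([[f,0,r["cx"]],[0,f,r["cy"]],[0,0,1.]])
def p2w(r,uv,z):
    uv=np.array(uv,float).reshape(-1,1,2)
    n=cv2.undistortPoints(uv,K(r),np.array(r["D"]))[:,0]
    T=r["world_from_camera"]; d=np.c_[n,np.ones(len(n))]@T[:3,:3].T; o=T[:3,3]
    return o+d*((np.asarray(z)-o[2])/d[:,2])[:,None]
def w2p(r,P):
    T=np.linalg.inv(r["world_from_camera"])
    return cv2.projectPoints(np.array(P,float).reshape(-1,1,3),cv2.Rodrigues(T[:3,:3])[0],T[:3,3],K(r),np.array(r["D"]))[0][:,0]
def crop(r,x0,y0,x1,y1,k,name):
    im=cv2.resize(r["frame"][y0:y1,x0:x1,::-1],None,fx=k,fy=k,interpolation=cv2.INTER_CUBIC)
    for x in range((x0+9)//10*10,x1,10):
        cv2.line(im,((x-x0)*k,0),((x-x0)*k,5),(0,0,255),1)
        if x%20==0: cv2.putText(im,str(x),((x-x0)*k,15),0,.35,(0,0,255))
    for y in range((y0+9)//10*10,y1,10):
        cv2.line(im,(0,(y-y0)*k),(5,(y-y0)*k),(0,0,255),1)
        cv2.putText(im,str(y),(7,(y-y0)*k+4),0,.35,(0,0,255))
    cv2.imwrite(f"pics/{name}.png",im)
E
python3 - <<'E'
from h import *
r=read_camera("top")
crop(r,220,95,300,240,4,"a1"); crop(r,325,140,445,255,5,"a2"); crop(r,90,155,180,250,6,"a3")
s=read_camera("scene"); crop(s,185,140,305,240,6,"a4")
E
```

```text
(no output)
```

View pics/a1.png

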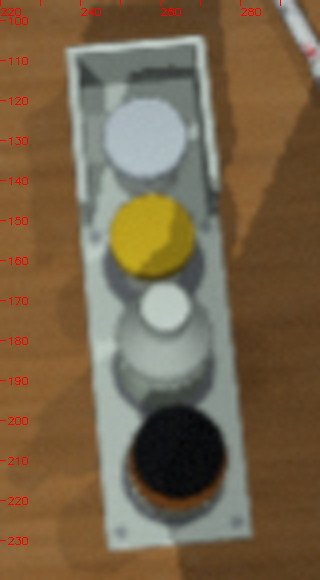

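View pics/a2.png

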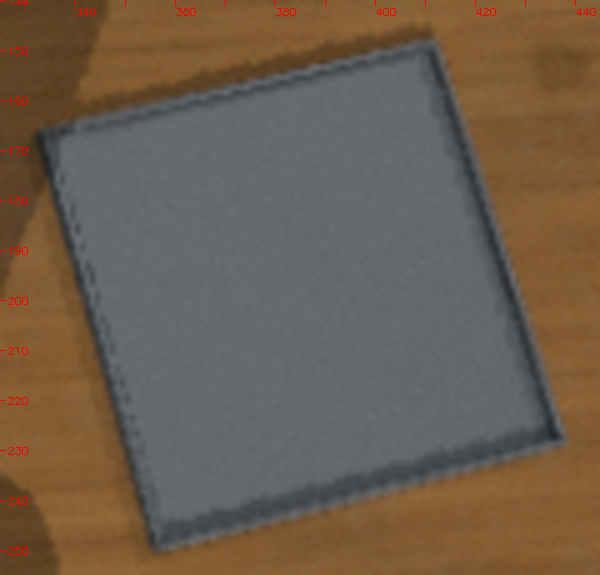

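View pics/a3.png

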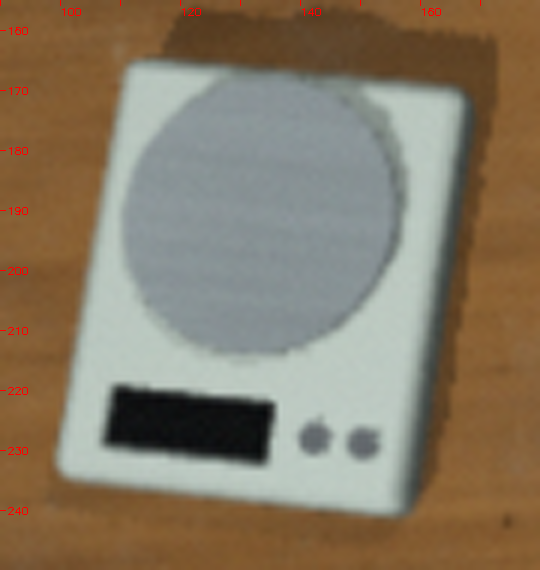

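View pics/a4.png

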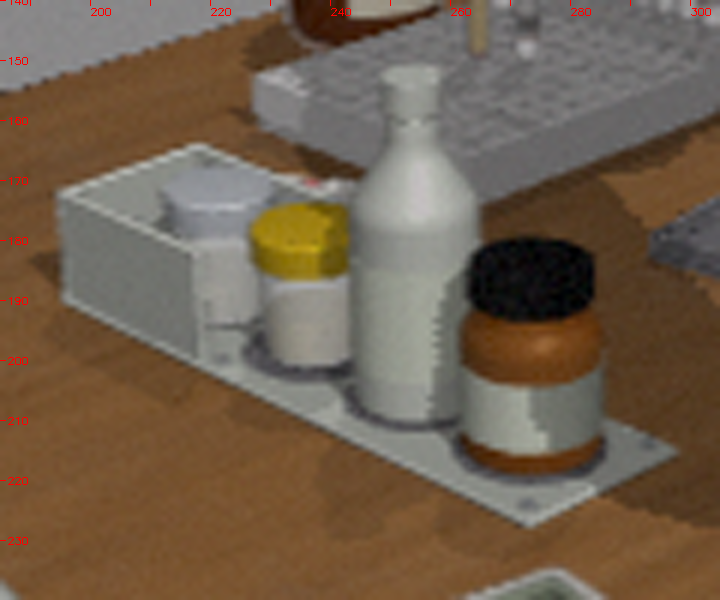

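```bash
python3 - <<'E'
from h import *
r=read_camera("top"); s=read_camera("scene")
def c(x0,y0,k,L): return [((x+.5)/k-.5+x0,(y+.5)/k-.5+y0) for x,y in L]
np.set_printoptions(precision=4,suppress=True)
f=p2w(r,c(220,95,4,[(110,548),(252,535)]),[.005]*2); b=p2w(r,c(220,95,4,[(66,47),(205,37)]),[.058]*2)
print("plate front",f,np.linalg.norm(f[0]-f[1]),"back",b,np.linalg.norm(b[0]-b[1]))
fm,bm=f.mean(0)[:2],b.mean(0)[:2]; d=bm-fm; L=np.linalg.norm(d); d/=L; print("len",L,"yaw",np.arctan2(d[1],d[0]))
o=fm+d*(.142+(L-.312)/2); print("origin",o)
P=p2w(r,c(220,95,4,[(146,137),(152,235),(165,307),(180,451)]),[.067,.067,.155,.09])
for n,p,x in zip(["pale","yel","bot","jar"],P,[.1,.038,-.03,-.098]):
    print(n,p,"nominal",o+d*x)
t=p2w(r,c(325,140,5,[(40,132),(435,42),(562,440),(155,549)]),[.014]*4);print("tray",t,t.mean(0))
print("pan",p2w(r,c(90,155,6,[(262,213)]),[.044]))
print("timer",p2w(r,[(222,264),(303,259)],[.019,.01]))
# scene: lids
q=c(185,140,6,[(219,186),(302,226),(411,73),(533,252)])
print(p2w(s,q,[.067,.067,.155,.09]))
E
```

```text
plate front [[ 0.4489  0.0385  0.005 ]
 [ 0.4505 -0.0494  0.005 ]] 0.08793620010101419 back [[ 0.758   0.044   0.058 ]
 [ 0.7584 -0.0434  0.058 ]] 0.08740382365867201
len 0.3085363432503903 yaw 0.01860119128186536
origin [ 0.59   -0.0029]
pale [ 0.6907 -0.0015  0.067 ] nominal [ 0.69  -0.001]
yel [ 0.628  -0.0006  0.067 ] nominal [ 0.628  -0.0022]
bot [ 0.5595 -0.0025  0.155 ] nominal [ 0.56   -0.0034]
jar [ 0.4923 -0.0065  0.09  ] nominal [ 0.492  -0.0047]
tray [[ 0.598  -0.1893  0.014 ]
 [ 0.6324 -0.4042  0.014 ]
 [ 0.4207 -0.4371  0.014 ]
 [ 0.3847 -0.2221  0.014 ]] [ 0.5089 -0.3132  0.014 ]
pan [[0.5653 0.3087 0.044 ]]
timer [[ 0.3744  0.1034  0.019 ]
 [ 0.3721 -0.092   0.01  ]]
[[ 0.6896 -0.0035  0.067 ]
 [ 0.6272 -0.0004  0.067 ]
 [ 0.5592 -0.0062  0.155 ]
 [ 0.4975 -0.0163  0.09  ]]
```

Emit:
send_rows([
  [[0, 0, 0], 0.03],
  [[0, 0, 0], 0.03],
  [[0, 0, 0], 0.03],
  [[0, 0, 0], 0.03],
  [[0, 0, 0], 0.03],
  [[0, 0, 0], 0.03],
  [[0, 0, 0], 0.03],
  [[0, 0, 0], 0.03],
  [[0, 0, 0], 0.02],
  [[0, 0, 0], 0],
], hand=8.7)

```text
clock: 1.13
position: [0.161, -0.603, 0.2429]
ee_rot: [-3.139, 0.019, 0.001]
contact_force: [0.8, 1.1, -0.6]
grip_width: 0.0867
```

Emit:
send_rows([
  [[1, -1.5, -0.1], -0.012],
  [[2, -3, -0.1], 0],
  [[2, -3, -0.1], 0],
  [[2, -3, -0.1], 0],
  [[2, -3, -0.1], 0],
  [[2, -3, -0.1], 0],
  [[2, -3, -0.1], 0],
  [[2, -3, -0.1], 0],
  [[2, -3, -0.1], 0],
  [[2, -3, -0.1], 0],
])

```text
clock: 1.97
position: [0.3527, -0.3116, 0.2525]
ee_rot: [3.141, -0.007, -0.001]
contact_force: [1.5, -0.1, 0.9]
grip_width: 0.0872
```

Emit:
send_rows([
  [[2.2, -3.3, 0], 0],
  [[2.2, -3.3, 0], 0],
  [[2.2, -3.3, 0], 0],
  [[2.2, -3.3, 0], 0],
  [[2.2, -3.3, 0], 0],
  [[2.2, -3.3, 0], 0],
  [[2.2, -3.3, 0], 0],
  [[2.2, -3.3, 0], 0],
  [[1.7, -2.6, 0], 0],
  [[1.0, -1.5, 0], 0],
])

```text
clock: 2.8
position: [0.5649, 0.013, 0.2558]
ee_rot: [3.138, 0.008, 0.013]
contact_force: [0.1, -0.4, -0.1]
grip_width: 0.0869
```

```bash
cat > st.py <<'E'
from h import *
s=sensors.get_state(); Rm=R.from_rotvec(s["ee_rot"]).as_matrix()
print("t",round(s["clock"],2),"p",np.round(s["position"],4),"psi",round(np.arctan2(Rm[1,0],Rm[0,0]),4),"zax",np.round(Rm[:,2],4),"j6",s["joint_pos"][5].round(3),"F",s["contact_force"].round(1),"w",s["grip_width"].round(4))
E
python3 st.py
```

```text
Traceback (most recent call last):
  File "st.py", line 3, in <module>
    print("t",round(s["clock"],2),"p",np.round(s["position"],4),"psi",round(np.arctan2(Rm[1,0],Rm[0,0]),4),"zax",np.round(Rm[:,2],4),"j6",s["joint_pos"][5].round(3),"F",s["contact_force"].round(1),"w",s["grip_width"].round(4))
                                                                                                                                                                                                         ^^^^^^^^^^^^^^^^^^^^^
AttributeError: 'float' object has no attribute 'round'
```

Emit:
send_rows([
  [[-0.3, 0.8, 0.5], 0.01],
  [[-0.2, 0.6, 1], 0],
  [[0, 0.2, 1], 0],
  [[0, 0, 1], 0],
  [[0, 0, 1], 0],
  [[0, 0, 1], 0],
  [[0, 0, 0.7], 0],
  [[0, 0, 0.3], 0],
  [[0, 0, 0], 0],
  [[0, 0, 0], 0],
])

```text
clock: 3.63
position: [0.5585, -0.0041, 0.1816]
ee_rot: [3.139, -0.004, 0.007]
contact_force: [-0.1, 0.9, 0.3]
grip_width: 0.0872
```

```bash
sed -i 's/s\["grip_width"\].round(4)/round(float(s["grip_width"]),4)/' st.py; python3 st.py; python3 - <<'E'
from h import *
r=read_camera("scene"); crop(r,185,100,305,230,6-1,"b1")
E
```

```text
t 3.63 p [ 0.5585 -0.0041  0.1816] psi -0.0027 zax [ 0.0044 -0.0029 -1.    ] j6 1.427 F [-0.1  0.9  0.3] w 0.0872
```

View pics/b1.png

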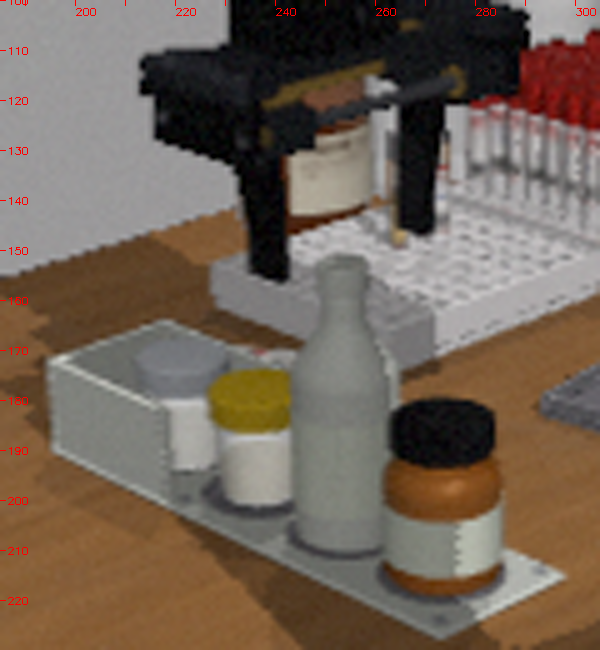

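The fingers, with tips at about (254,155) and (268,145), straddle the bottle cap at (253,152). Next I descend and close.

Emit:
send_rows([
  [[0, 0, 0.6], 0],
  [[0.05, 0, 0.8], 0],
  [[0.05, 0, 0.8], 0],
  [[0, 0, 0.6], 0],
  [[0, 0, 0.3], 0],
  [[0, 0, 0], 0],
  [[0, 0, 0], 0],
  [[0, 0, 0], 0],
  [[0, 0, 0], 0],
  [[0, 0, 0], 0],
])

```text
clock: 4.52
position: [0.5612, -0.0039, 0.1492]
ee_rot: [3.138, -0.003, 0.012]
contact_force: [-0.0, 0.1, 0.5]
grip_width: 0.0871
```

Emit:
send_rows([
  [[0, 0, 0], 0],
  [[0, 0, 0], 0],
  [[0, 0, 0], 0],
  [[0, 0, 0], 0],
  [[0, 0, 0], 0],
  [[0, 0, 0], 0],
  [[0, 0, 0], 0],
  [[0, 0, 0], 0],
  [[0, 0, 0], 0],
  [[0, 0, 0], 0],
], hand=1.5)

```text
clock: 5.35
position: [0.562, -0.0041, 0.1505]
ee_rot: [3.138, -0.003, 0.016]
contact_force: [0.4, 0.7, 0.5]
grip_width: 0.0285
```

```bash
python3 st.py
```

```text
t 5.35 p [ 0.562  -0.0041  0.1505] psi -0.0018 zax [ 0.0101 -0.0037 -0.9999] j6 1.427 F [0.4 0.7 0.5] w 0.0285
```

Emit:
send_rows([
  [[0, 0, 0], 0],
  [[0, 0, 0], 0],
  [[0, 0, 0], 0],
  [[0, 0, 0], 0],
  [[0, 0, -0.2], 0],
  [[0, 0, -0.4], 0],
  [[0, 0, -0.7], 0],
  [[0, 0, -1], 0],
  [[0, 0, -1], 0],
  [[0, 0, -1], 0],
], hand=1.5)

```text
clock: 6.18
position: [0.5588, -0.0035, 0.1932]
ee_rot: [3.139, -0.003, 0.003]
contact_force: [0.2, -0.4, -2.4]
grip_width: 0.0254
```

```bash
python3 st.py; python3 - <<'E'
from h import *
r=read_camera("scene"); crop(r,185,70,305,230,4,"b2")
E
python3 st.py
```

```text
t 6.18 p [ 0.5588 -0.0035  0.1932] psi -0.0018 zax [ 0.0021 -0.0025 -1.    ] j6 1.427 F [ 0.2 -0.4 -2.4] w 0.0254
t 6.23 p [ 0.5603 -0.0037  0.1961] psi -0.0018 zax [ 0.0063 -0.0031 -1.    ] j6 1.427 F [ 1.2 -0.3  0.5] w 0.0252
```

View pics/b2.png

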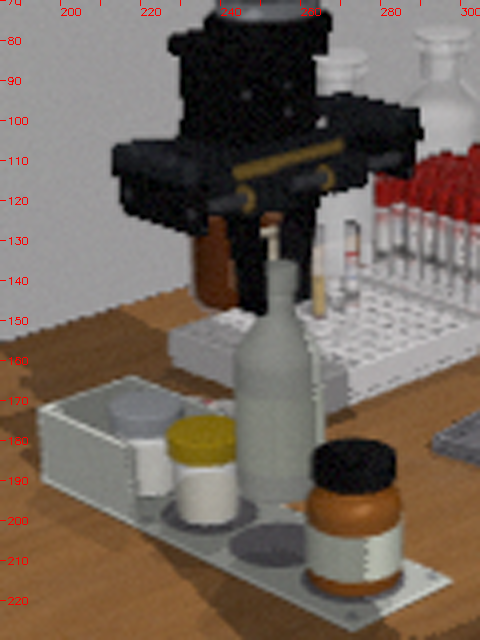

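The bottle is held upright with its bottom clear of the mark at (250,205). I lift it clear of its neighbours and go to the tray.

Emit:
send_rows([
  [[0, 0, -1.3], 0],
  [[0, 0, -1.6], 0],
  [[0, 0, -1.6], 0],
  [[0, 0.4, -1.3], 0],
  [[-0.3, 1, -0.6], 0],
  [[-0.5, 1.6, -0.2], 0],
  [[-0.7, 2.2, 0], 0],
  [[-0.8, 2.6, 0], 0],
  [[-0.9, 2.9, 0], 0],
  [[-0.9, 2.9, 0], 0],
])

```text
clock: 7.07
position: [0.5197, -0.1412, 0.2732]
ee_rot: [3.137, 0.013, 0.029]
contact_force: [1.2, -0.1, -1.8]
grip_width: 0.0251
```

```bash
python3 st.py
```

```text
t 7.07 p [ 0.5197 -0.1412  0.2732] psi 0.0081 zax [ 0.0184 -0.0042 -0.9998] j6 1.148 F [ 1.2 -0.1 -1.8] w 0.0251
```

Emit:
send_rows([
  [[-0.9, 2.7, 0], 0],
  [[-0.9, 2.7, 0], 0],
  [[-0.9, 2.7, 0], 0],
  [[-0.9, 2.7, 0], 0.01],
  [[-0.9, 2.7, 0], 0],
  [[-0.8, 2.4, 0], 0],
  [[-0.6, 1.7, 0], 0],
  [[-0.4, 1, 0], 0],
  [[-0.2, 0.4, 0], 0],
  [[0, 0, 0], 0],
])

```text
clock: 7.9
position: [0.4434, -0.3501, 0.2744]
ee_rot: [3.132, -0.018, 0.029]
contact_force: [-0.7, 0.2, -2.1]
grip_width: 0.0252
```

```bash
python3 st.py
```

```text
t 7.9 p [ 0.4434 -0.3501  0.2744] psi -0.0114 zax [ 0.0183 -0.0094 -0.9998] j6 0.77 F [-0.7  0.2 -2.1] w 0.0252
```

Emit:
send_rows([
  [[0.4, 0, 0.6], -0.01],
  [[0.4, 0, 1.2], 0],
  [[0, 0, 1.5], 0],
  [[0, 0, 1.7], 0],
  [[0, 0, 1.7], 0],
  [[0, 0, 1.5], 0],
  [[0, 0, 1.2], 0],
  [[0, 0, 0.7], 0],
  [[0, 0, 0.3], 0],
  [[0, 0, 0.1], 0],
])

```text
clock: 8.73
position: [0.4604, -0.339, 0.1578]
ee_rot: [3.138, 0.022, 0.029]
contact_force: [-0.0, -0.9, -1.6]
grip_width: 0.0253
```

```bash
python3 st.py
```

```text
t 8.73 p [ 0.4604 -0.339   0.1578] psi 0.014 zax [ 0.0186 -0.0034 -0.9998] j6 0.774 F [-0.  -0.9 -1.6] w 0.0253
```

Emit:
send_rows([
  [[-0.5, 0.4, 0.0], 0.01],
  [[-0.4, 0.3, 0.2], 0],
  [[0, 0, 0.2], 0],
  [[0, 0, 0.2], 0],
  [[0, 0, 0.1], 0],
  [[0, 0, 0.1], 0],
  [[0, 0, 0], 0],
  [[0, 0, 0], 0],
  [[0, 0, 0], 0],
  [[0, 0, 0], 0],
])

```text
clock: 9.57
position: [0.4526, -0.3482, 0.1525]
ee_rot: [3.133, 0.005, 0.036]
contact_force: [-0.2, 0.0, -2.0]
grip_width: 0.0253
```

```bash
python3 st.py
```

```text
t 9.57 p [ 0.4526 -0.3482  0.1525] psi 0.0033 zax [ 0.0232 -0.008  -0.9997] j6 0.763 F [-0.2  0.  -2. ] w 0.0253
```

Emit:
send_rows([
  [[0, 0, 0.15], 0],
  [[0, 0, 0.15], 0],
  [[0, 0, 0.1], 0],
  [[0, 0, 0.05], 0],
  [[0, 0, 0], 0],
  [[0, 0, 0], 0],
  [[0, 0, 0], 0],
  [[0, 0, 0], 0],
  [[0, 0, 0], 0],
  [[0, 0, 0], 0],
])

```text
clock: 10.4
position: [0.4541, -0.3488, 0.1496]
ee_rot: [3.131, 0.006, 0.041]
contact_force: [0.6, 0.3, 1.0]
grip_width: 0.0253
```

```bash
python3 st.py;  python3 - <<'E'
from h import *
r=read_camera("scene"); crop(r,265,80,425,210,4,"b3")
E
python3 st.py
```

```text
t 10.4 p [ 0.4541 -0.3488  0.1496] psi 0.0037 zax [ 0.026  -0.0099 -0.9996] j6 0.763 F [0.6 0.3 1. ] w 0.0253
t 10.45 p [ 0.4541 -0.3488  0.1496] psi 0.0037 zax [ 0.0261 -0.0099 -0.9996] j6 0.763 F [ 0.5  0.4 -0.8] w 0.0254
```

View pics/b3.png

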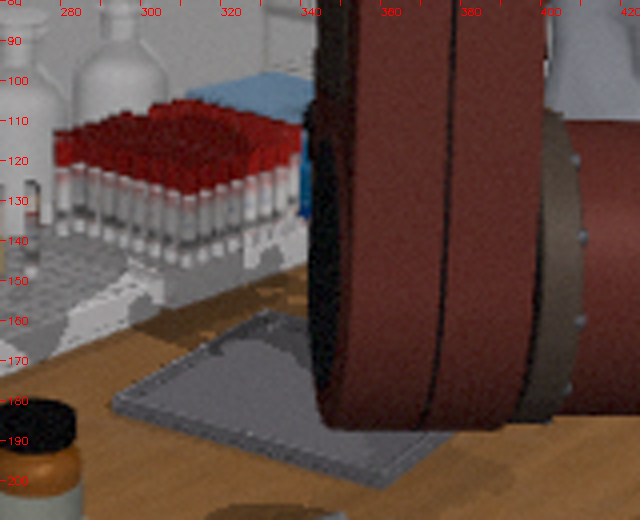

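Emit:
send_rows([
  [[0, 0, 0.05], 0],
  [[0, 0, 0], 0],
  [[0, 0, 0], 0],
  [[0, 0, 0], 0],
  [[0, 0, 0], 0],
  [[0, 0, 0], 0],
  [[0, 0, 0], 0],
  [[0, 0, 0], 0],
  [[0, 0, 0], 0],
  [[0, 0, 0], 0],
], hand=4)

```text
clock: 11.28
position: [0.454, -0.3492, 0.1491]
ee_rot: [3.131, 0.005, 0.041]
contact_force: [0.3, -0.4, -0.5]
grip_width: 0.0398
```

Emit:
send_rows([
  [[0, 0, 0], 0],
  [[0, 0, -0.5], 0],
  [[0, 0, -1], 0],
  [[0, 0, -1.5], 0],
  [[0, 0, -1.7], 0],
  [[0, 0, -1.7], 0],
  [[0, 0, -1.2], 0],
  [[0, 0, -0.6], 0],
  [[0, 0, 0], 0],
  [[0, 0, 0], 0],
], hand=8.7)

```text
clock: 12.12
position: [0.4519, -0.3484, 0.2399]
ee_rot: [3.129, 0.006, 0.043]
contact_force: [0.1, -0.4, -0.1]
grip_width: 0.0861
```

```bash
python3 st.py;  python3 - <<'E'
from h import *
r=read_camera("top"); crop(r,225,90,445,260,3,"b4")
E
```

```text
t 12.12 p [ 0.4519 -0.3484  0.2399] psi 0.0038 zax [ 0.0274 -0.0123 -0.9995] j6 0.763 F [ 0.1 -0.4 -0.1] w 0.0861
```

View pics/b4.png

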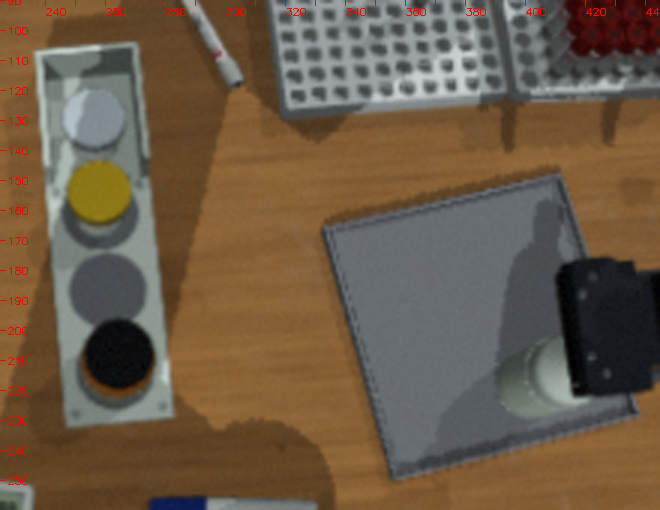

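The bottle stands in the tray at about (410,215). The tool's tilt is drifting slowly to 1.6°, so I'll watch it on each move. The jar is next.

Emit:
send_rows([
  [[0.2, -1.5, 0], 0],
  [[0.4, -3, 0], 0],
  [[0.4, -3.5, 0], 0],
  [[0.5, -4, 0], 0],
  [[0.5, -4, 0], 0],
  [[0.5, -4, 0], 0],
  [[0.5, -4, 0], 0],
  [[0.5, -4, 0], 0],
  [[0.4, -3, 0], 0],
  [[0.2, -1.5, 0], 0],
])

```text
clock: 13.0
position: [0.4858, -0.0089, 0.2266]
ee_rot: [3.138, -0.01, 0.02]
contact_force: [0.3, -0.3, 0.5]
grip_width: 0.0871
```

```bash
python3 st.py
```

```text
t 13.0 p [ 0.4858 -0.0089  0.2266] psi -0.0061 zax [ 0.013  -0.0035 -0.9999] j6 1.397 F [ 0.3 -0.3  0.5] w 0.0871
```

Emit:
send_rows([
  [[0, 0, 0], 0],
  [[0, 0, 0], 0],
  [[0, 0, 0], 0],
  [[0, 0, 0], 0],
  [[0, 0, 0], 0],
  [[0, 0, 0], 0],
  [[0, 0, 0], 0],
  [[0, 0, 0], 0],
  [[0, 0, 0], 0],
  [[0, 0, 0], 0],
])

```text
clock: 13.83
position: [0.4826, -0.0082, 0.2229]
ee_rot: [3.139, -0.009, 0.01]
contact_force: [0.5, 0.2, -0.3]
grip_width: 0.0873
```

```bash
python3 st.py
```

```text
t 13.83 p [ 0.4826 -0.0082  0.2229] psi -0.006 zax [ 0.006  -0.0024 -1.    ] j6 1.398 F [ 0.5  0.2 -0.3] w 0.0873
```

Emit:
send_rows([
  [[0.4, 0, 0.7], -0.006],
  [[0.5, -0.2, 1.2], 0],
  [[0, 0, 1.5], 0],
  [[0, 0, 1.6], 0],
  [[0, 0, 1.6], 0],
  [[0, 0, 1.5], 0],
  [[0, 0, 1.2], 0],
  [[0, 0, 0.8], 0],
  [[0, 0, 0.4], 0],
  [[0, 0, 0.1], 0],
])

```text
clock: 14.67
position: [0.4943, -0.0051, 0.1051]
ee_rot: [3.14, 0.002, 0.008]
contact_force: [-0.3, 0.1, -1.0]
grip_width: 0.087
```

```bash
python3 st.py;  python3 - <<'E'
from h import *
r=read_camera("scene"); crop(r,195,110,325,240,5,"c1")
E
```

```text
t 14.67 p [ 0.4943 -0.0051  0.1051] psi 0.0011 zax [ 0.0051 -0.0016 -1.    ] j6 1.401 F [-0.3  0.1 -1. ] w 0.087
```

View pics/c1.png

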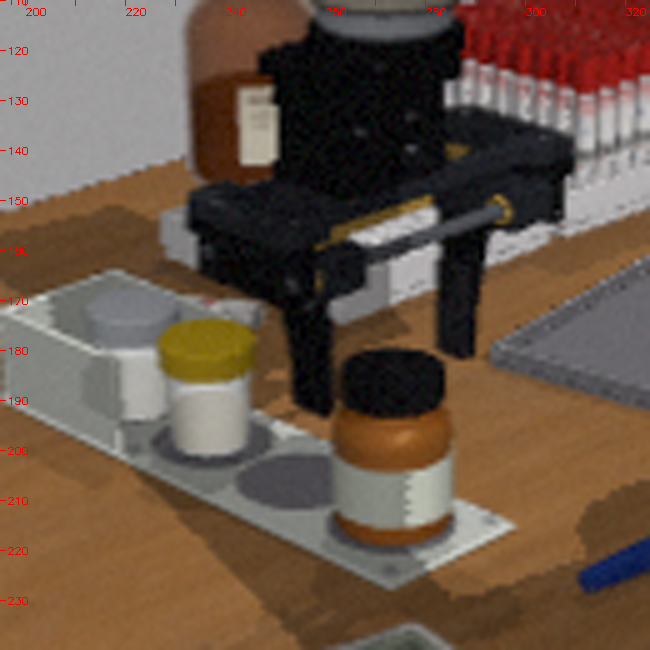

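```bash
python3 - <<'E'
from h import *
r=read_camera("scene")
print(w2p(r,[[.494,.039,.083],[.494,-.049,.083],[.494,.053,.083],[.494,-.063,.083],[.492,-.005,.09],[.492,-.005,.074],[.492,-.005,.005]]))
r=read_camera("top"); crop(r,225,150,305,240,6,"c2")
E
```

```text
[[257.97539    191.19687873]
 [283.68240556 180.83584009]
 [253.65932565 192.93639175]
 [287.55558132 179.27474073]
 [271.68431992 183.5270911 ]
 [271.71221109 189.46495418]
 [271.82401908 214.3136244 ]]
```

View pics/c2.png

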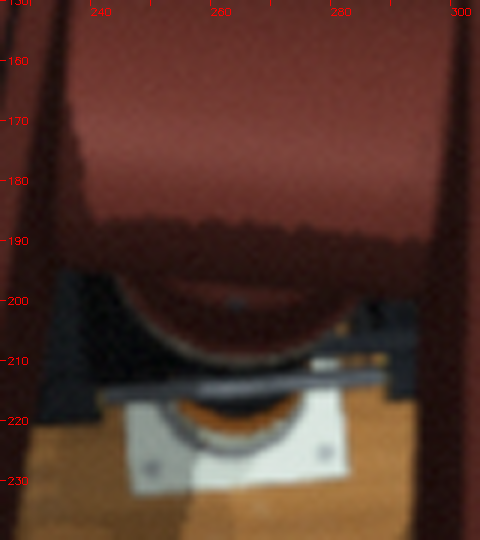

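The fingers straddle the jar lid, with tips at (257,192) and (286,181) and the lid centre at (273.6,183).

Emit:
send_rows([
  [[0, 0.1, 0.4], 0],
  [[-0.1, 0.1, 0.5], 0],
  [[-0.1, 0, 0.4], 0],
  [[0, 0, 0.2], 0],
  [[0, 0, 0], 0],
  [[0, 0, 0], 0],
  [[0, 0, 0], 0],
  [[0, 0, 0], 0],
  [[0, 0, 0], 0],
  [[0, 0, 0], 0],
])

```text
clock: 15.65
position: [0.4962, -0.0083, 0.094]
ee_rot: [3.138, 0.001, 0.024]
contact_force: [-0.1, 0.0, -0.0]
grip_width: 0.0871
```

Emit:
send_rows([
  [[0, 0, 0], 0],
  [[0, 0, 0], 0],
  [[0, 0, 0], 0],
  [[0, 0, 0], 0],
  [[0, 0, 0], 0],
  [[0, 0, 0], 0],
  [[0, 0, 0], 0],
  [[0, 0, 0], 0],
  [[0, 0, 0], 0],
  [[0, 0, 0], 0],
], hand=4.5)

```text
clock: 16.48
position: [0.4964, -0.0081, 0.0943]
ee_rot: [3.138, 0.001, 0.025]
contact_force: [0.1, 0.0, -0.1]
grip_width: 0.0527
```

```bash
python3 st.py;  python3 - <<'E'
from h import *
r=read_camera("scene"); crop(r,215,130,315,230,6,"c3")
E
```

```text
t 16.48 p [ 0.4964 -0.0081  0.0943] psi 0.0009 zax [ 0.0157 -0.0033 -0.9999] j6 1.395 F [ 0.1  0.  -0.1] w 0.0527
```

View pics/c3.png

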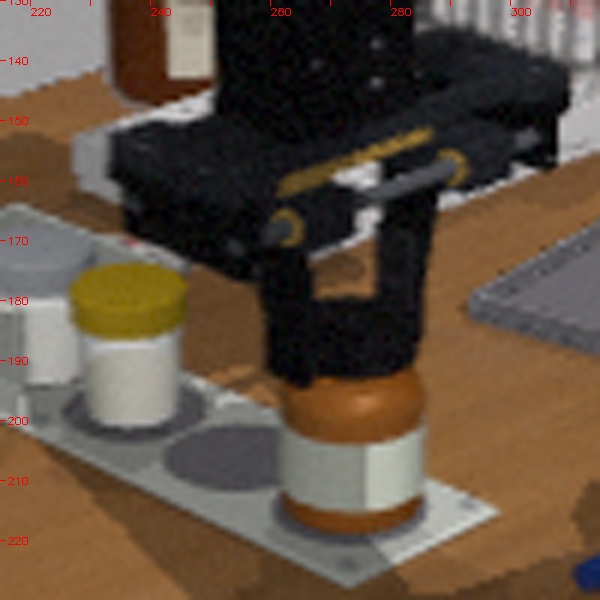

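The jar lid is gripped (width 52.7 mm) with the tips at the lid's lower edge. I lift it straight up.

Emit:
send_rows([
  [[0, 0, -0.2], 0],
  [[0, 0, -0.4], 0],
  [[0, 0, -0.7], 0],
  [[0, 0, -1], 0],
  [[0, 0.2, -1.2], 0],
  [[0, 0.5, -1.2], 0],
  [[0, 1, -1], 0],
  [[0.05, 1.5, -0.5], 0],
  [[0.1, 2, 0], 0],
  [[0.1, 2.4, 0], 0],
])

```text
clock: 17.37
position: [0.497, -0.0838, 0.1641]
ee_rot: [3.139, 0.011, 0.023]
contact_force: [-0.5, -0.7, -2.0]
grip_width: 0.0518
```

```bash
python3 st.py
```

```text
t 17.37 p [ 0.497  -0.0838  0.1641] psi 0.0073 zax [ 0.0148 -0.0026 -0.9999] j6 1.238 F [-0.5 -0.7 -2. ] w 0.0518
```

Emit:
send_rows([
  [[0.2, 2.6, 0], 0],
  [[0.2, 2.8, 0], 0],
  [[0.2, 2.8, 0], 0.005],
  [[0.2, 2.8, 0], 0],
  [[0.2, 2.6, 0], 0],
  [[0.2, 2.0, 0], 0],
  [[0.2, 1.4, 0], 0],
  [[0.1, 0.8, 0], 0],
  [[0, 0.2, 0], 0],
  [[0, 0, 0], 0],
])

```text
clock: 18.2
position: [0.5127, -0.2824, 0.1752]
ee_rot: [3.132, -0.004, 0.036]
contact_force: [0.2, 0.6, -3.1]
grip_width: 0.0523
```

```bash
python3 st.py;  python3 - <<'E'
from h import *
r=read_camera("scene"); crop(r,215,70,415,210,4,"c4")
E
```

```text
t 18.2 p [ 0.5127 -0.2824  0.1752] psi -0.0024 zax [ 0.0231 -0.0098 -0.9997] j6 0.93 F [ 0.2  0.6 -3.1] w 0.0523
```

View pics/c4.png

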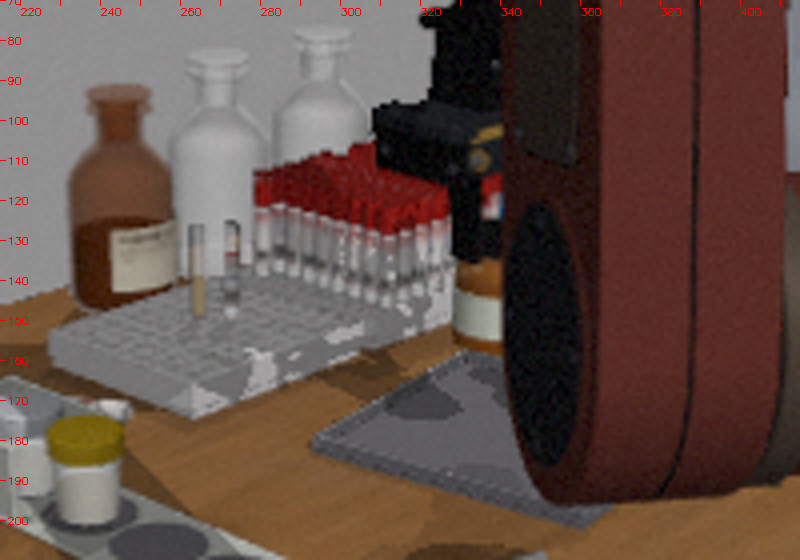

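Emit:
send_rows([
  [[0, -0.2, 0.5], 0],
  [[0, -0.1, 1], 0],
  [[0, 0, 1.2], 0],
  [[0, 0, 1.2], 0],
  [[0, 0, 1.1], 0],
  [[0, 0, 0.9], 0],
  [[0, 0, 0.6], 0],
  [[0, 0, 0.4], 0],
  [[0, 0, 0.2], 0],
  [[0, 0, 0], 0],
])

```text
clock: 19.08
position: [0.5133, -0.2722, 0.0934]
ee_rot: [3.137, 0.007, 0.029]
contact_force: [0.3, 0.7, -0.2]
grip_width: 0.0526
```

```bash
python3 st.py
```

```text
t 19.08 p [ 0.5133 -0.2722  0.0934] psi 0.0044 zax [ 0.0182 -0.0045 -0.9998] j6 0.936 F [ 0.3  0.7 -0.2] w 0.0526
```

Emit:
send_rows([
  [[0, 0, 0.05], 0],
  [[0, 0, 0], 0],
  [[0, 0, 0], 0],
  [[0, 0, 0], 0],
  [[0, 0, 0], 0],
  [[0, 0, 0], 0],
  [[0, 0, 0], 0],
  [[0, 0, 0], 0],
  [[0, 0, 0], 0],
  [[0, 0, 0], 0],
], hand=8.7)

```text
clock: 19.92
position: [0.5163, -0.2749, 0.0978]
ee_rot: [3.131, 0.006, 0.04]
contact_force: [-0.7, 0.5, -0.3]
grip_width: 0.087
```

Emit:
send_rows([
  [[0, 0, -0.5], 0],
  [[0, 0, -1], 0],
  [[0, 0, -1.5], 0],
  [[0.2, 0, -2], 0],
  [[0.5, -1, -2], 0],
  [[0.8, -2, -1.5], 0],
  [[1, -2.8, -1], 0],
  [[1.2, -3.2, -0.5], 0],
  [[1.3, -3.5, 0], 0],
  [[1.3, -3.5, 0], 0],
])

```text
clock: 20.75
position: [0.5772, -0.1158, 0.2108]
ee_rot: [3.128, -0.013, 0.047]
contact_force: [0.1, -0.3, -0.3]
grip_width: 0.087
```

```bash
python3 st.py;  python3 - <<'E'
from h import *
r=read_camera("top"); crop(r,225,90,445,260,3,"c5")
E
```

```text
t 20.75 p [ 0.5772 -0.1158  0.2108] psi -0.0084 zax [ 0.0299 -0.0135 -0.9995] j6 1.25 F [ 0.1 -0.3 -0.3] w 0.087
```

View pics/c5.png

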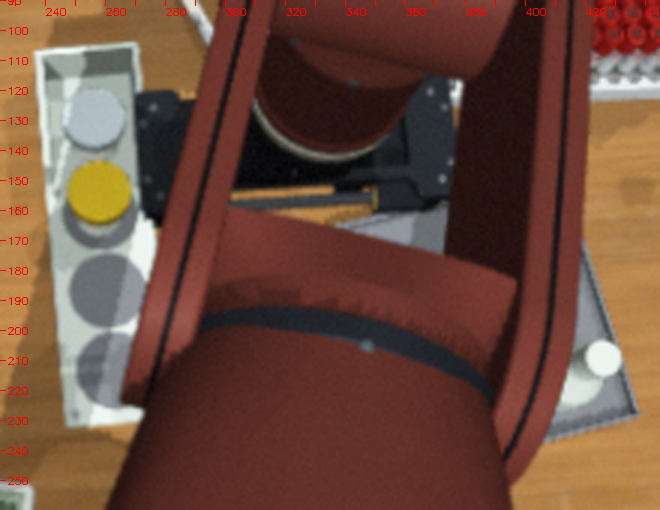

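Emit:
send_rows([
  [[1, -2.6, 0], 0],
  [[1, -2.3, 0.2], -0.005],
  [[0.8, -2, 0.5], 0],
  [[0.6, -1.4, 0.8], 0],
  [[0.4, -0.8, 1], 0],
  [[0.2, -0.3, 1], 0],
  [[0, 0, 1], 0],
  [[0, 0, 0.8], 0],
  [[0, 0, 0.4], 0],
  [[0, 0, 0], 0],
])

```text
clock: 21.63
position: [0.6246, -0.0101, 0.1579]
ee_rot: [3.129, 0.01, 0.061]
contact_force: [-0.7, 0.2, -0.7]
grip_width: 0.0871
```

```bash
python3 st.py
```

```text
t 21.63 p [ 0.6246 -0.0101  0.1579] psi 0.0067 zax [ 0.0389 -0.0115 -0.9992] j6 1.427 F [-0.7  0.2 -0.7] w 0.0871
```

Emit:
send_rows([
  [[0, -0.5, 0.6], 0],
  [[0, -0.4, 1.2], -0.007],
  [[0, 0, 1.4], 0],
  [[0, 0, 1.5], 0],
  [[0, 0, 1.4], 0],
  [[0, 0, 1.1], 0],
  [[0, 0, 0.8], 0],
  [[0, 0, 0.4], 0],
  [[0, 0, 0.1], 0],
  [[0, 0, 0], 0],
])

```text
clock: 22.47
position: [0.6277, -0.0037, 0.0657]
ee_rot: [3.129, 0.017, 0.062]
contact_force: [0.4, 0.3, 0.1]
grip_width: 0.0872
```

```bash
python3 st.py;  python3 - <<'E'
from h import *
r=read_camera("scene"); crop(r,165,110,295,230,5,"d1")
E
```

```text
t 22.47 p [ 0.6277 -0.0037  0.0657] psi 0.0112 zax [ 0.0396 -0.0119 -0.9991] j6 1.436 F [0.4 0.3 0.1] w 0.0872
```

View pics/d1.png

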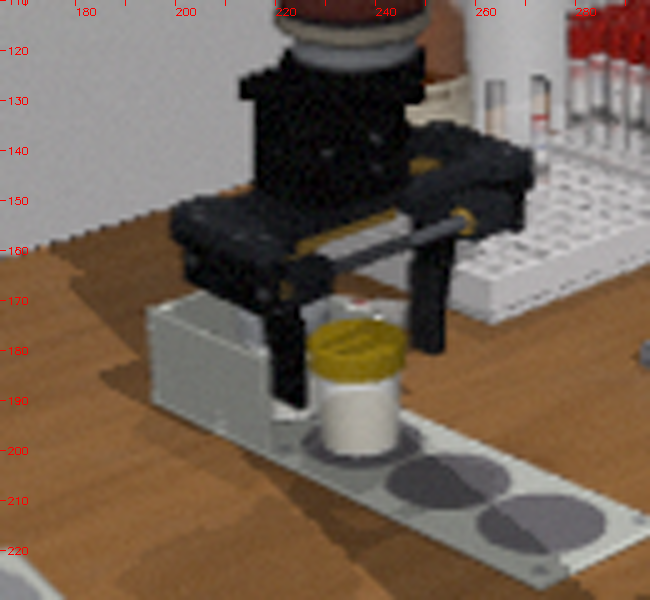

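The fingers, at (221,190) and (248,180), straddle the yellow lid at (234,180). Closing.

Emit:
send_rows([
  [[0, 0, 0.2], 0],
  [[0, 0, 0.1], 0],
  [[0, 0, 0], 0],
  [[0, 0, 0], 0],
  [[0, 0, 0], 0],
  [[0, 0, 0], 0],
  [[0, 0, 0], 0],
  [[0, 0, 0], 0],
  [[0, 0, 0], 0],
  [[0, 0, 0], 0],
], hand=4.2)

```text
clock: 23.35
position: [0.6306, -0.0039, 0.0667]
ee_rot: [3.128, 0.017, 0.072]
contact_force: [-0.5, 0.4, -0.6]
grip_width: 0.0501
```

Emit:
send_rows([
  [[0, 0, -0.2], 0],
  [[0, 0, -0.5], 0],
  [[0, 0, -0.9], 0],
  [[0, 0, -1.2], 0],
  [[0, 0.3, -1.2], 0],
  [[0, 0.8, -1], 0],
  [[-0.2, 1.4, -0.6], 0],
  [[-0.3, 2, 0], 0],
  [[-0.4, 2.4, 0], 0],
  [[-0.4, 2.6, 0], 0],
])

```text
clock: 24.18
position: [0.6175, -0.1007, 0.1346]
ee_rot: [3.126, 0.029, 0.083]
contact_force: [0.8, 0.4, 0.0]
grip_width: 0.05
```

```bash
python3 st.py;  python3 - <<'E'
from h import *
r=read_camera("scene"); crop(r,185,70,345,230,4,"d2")
E
```

```text
t 24.18 p [ 0.6175 -0.1007  0.1346] psi 0.0189 zax [ 0.053  -0.0138 -0.9985] j6 1.263 F [0.8 0.4 0. ] w 0.05
```

View pics/d2.png

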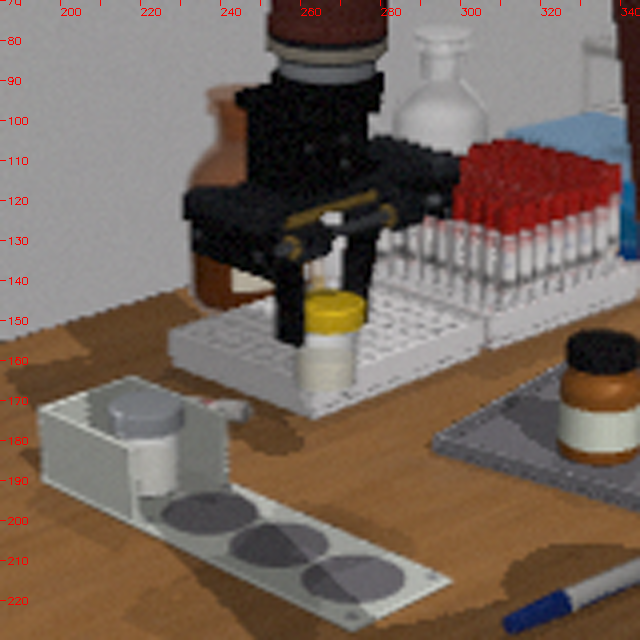

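Emit:
send_rows([
  [[-0.4, 2.8, 0], 0.01],
  [[-0.5, 3, 0], 0.005],
  [[-0.5, 3, 0], 0],
  [[-0.5, 3, 0], 0],
  [[-0.5, 3, 0], 0],
  [[-0.5, 2.5, 0], 0],
  [[-0.4, 1.8, 0], 0],
  [[-0.3, 1.1, 0.2], 0],
  [[-0.1, 0.4, 0.4], 0],
  [[0, 0, 0.6], 0],
])

```text
clock: 25.07
position: [0.5757, -0.3378, 0.1359]
ee_rot: [3.112, -0.015, 0.1]
contact_force: [0.4, 0.2, -0.6]
grip_width: 0.0501
```

```bash
python3 st.py
```

```text
t 25.07 p [ 0.5757 -0.3378  0.1359] psi -0.0089 zax [ 0.0639 -0.0282 -0.9976] j6 0.917 F [ 0.4  0.2 -0.6] w 0.0501
```

Emit:
send_rows([
  [[0, -0.4, 0.5], 0],
  [[0, -0.4, 0.8], -0.007],
  [[-0.1, -0.2, 1], 0],
  [[-0.1, 0, 1], 0],
  [[0, 0, 0.9], 0],
  [[0, 0, 0.7], 0],
  [[0, 0, 0.5], 0],
  [[0, 0, 0.3], 0],
  [[0, 0, 0.1], 0],
  [[0, 0, 0], 0],
])

```text
clock: 25.9
position: [0.5769, -0.3198, 0.066]
ee_rot: [3.119, 0.008, 0.089]
contact_force: [0.6, -1.1, -0.2]
grip_width: 0.0499
```

```bash
python3 st.py;python3 - <<'E'
from h import *
r=read_camera("scene"); crop(r,285,80,445,210,4,"d3")
E
```

```text
t 25.9 p [ 0.5769 -0.3198  0.066 ] psi 0.0058 zax [ 0.0573 -0.021  -0.9981] j6 0.922 F [ 0.6 -1.1 -0.2] w 0.0499
```

View pics/d3.png

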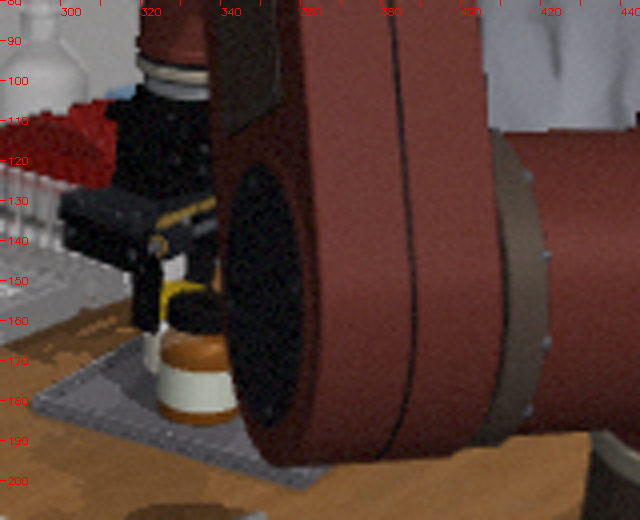

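Emit:
send_rows([
  [[0, 0, 0.1], 0],
  [[0, 0, 0.1], 0],
  [[0, 0, 0], 0],
  [[0, 0, 0], 0],
  [[0, 0, 0], 0],
  [[0, 0, 0], 0],
  [[0, 0, 0], 0],
  [[0, 0, 0], 0],
  [[0, 0, 0], 0],
  [[0, 0, 0], 0],
])

```text
clock: 26.78
position: [0.5787, -0.3219, 0.0674]
ee_rot: [3.115, 0.007, 0.097]
contact_force: [0.2, -0.0, -0.7]
grip_width: 0.0498
```

```bash
python3 st.py
```

```text
t 26.78 p [ 0.5787 -0.3219  0.0674] psi 0.005 zax [ 0.062  -0.0245 -0.9978] j6 0.922 F [ 0.2 -0.  -0.7] w 0.0498
```

Emit:
send_rows([
  [[0, 0, 0.1], 0],
  [[0, 0, 0.1], 0],
  [[0, 0, 0.05], 0],
  [[0, 0, 0.05], 0],
  [[0, 0, 0.05], 0],
  [[0, 0, 0.05], 0],
  [[0, 0, 0.05], 0],
  [[0, 0, 0.05], 0],
  [[0, 0, 0.05], 0],
  [[0, 0, 0.05], 0],
])

```text
clock: 27.62
position: [0.5801, -0.3221, 0.0654]
ee_rot: [3.115, 0.007, 0.099]
contact_force: [-1.9, 1.8, 5.9]
grip_width: 0.0504
```

```bash
python3 st.py
```

```text
t 27.62 p [ 0.5801 -0.3221  0.0654] psi 0.0055 zax [ 0.0633 -0.025  -0.9977] j6 0.922 F [-1.9  1.8  5.9] w 0.0504
```

Contact with the tray floor: Fz is +6 N. I release the cup.

Emit:
send_rows([
  [[0, 0, 0], 0],
  [[0, 0, 0], 0],
  [[0, 0, 0], 0],
  [[0, 0, 0], 0],
  [[0, 0, 0], 0],
  [[0, 0, 0], 0],
  [[0, 0, 0], 0],
  [[0, 0, -0.3], 0],
  [[0, 0, -0.6], 0],
  [[0, 0, -1], 0],
], hand=8.7)

```text
clock: 28.45
position: [0.5766, -0.3205, 0.0807]
ee_rot: [3.118, 0.007, 0.09]
contact_force: [0.1, -0.7, -0.3]
grip_width: 0.0868
```

```bash
python3 st.py
```

```text
t 28.45 p [ 0.5766 -0.3205  0.0807] psi 0.0052 zax [ 0.058  -0.0219 -0.9981] j6 0.922 F [ 0.1 -0.7 -0.3] w 0.0868
```

Emit:
send_rows([
  [[0, 0, -1.5], 0],
  [[0, 0, -2], 0],
  [[0, 0, -2], 0],
  [[0, 0, -2], 0],
  [[0, 0, -1.8], 0],
  [[0, -0.5, -1], 0],
  [[-1, -1.5, 0], 0],
  [[-2, -2, 0], 0],
  [[-2.5, -2, 0], 0],
  [[-2.5, -2, 0], 0],
])

```text
clock: 29.28
position: [0.4935, -0.2404, 0.1944]
ee_rot: [3.107, 0.004, 0.114]
contact_force: [-0.7, 0.8, -0.6]
grip_width: 0.0869
```

```bash
python3 st.py
```

```text
t 29.28 p [ 0.4935 -0.2404  0.1944] psi 0.0036 zax [ 0.0731 -0.0324 -0.9968] j6 0.957 F [-0.7  0.8 -0.6] w 0.0869
```

Emit:
send_rows([
  [[-2.0, -1.5, 0], 0],
  [[-1, -1, 0], 0],
  [[-0.5, -0.5, 0], 0],
  [[0, 0, 0], 0],
  [[0, 0, 0], 0],
  [[0, 0, 0], 0],
  [[0, 0, 0], 0],
  [[0, 0, 0], 0],
  [[0, 0, 0], 0],
  [[0, 0, 0], 0],
])

```text
clock: 30.12
position: [0.4559, -0.2066, 0.193]
ee_rot: [3.106, 0.006, 0.118]
contact_force: [0.4, -0.4, 0.7]
grip_width: 0.0874
```

```bash
python3 st.py; python3 - <<'E'
from h import *
r=read_camera("top"); crop(r,225,90,445,260,3,"d4")
E
```

```text
t 30.12 p [ 0.4559 -0.2066  0.193 ] psi 0.0051 zax [ 0.0756 -0.0334 -0.9966] j6 0.969 F [ 0.4 -0.4  0.7] w 0.0874
```

View pics/d4.png

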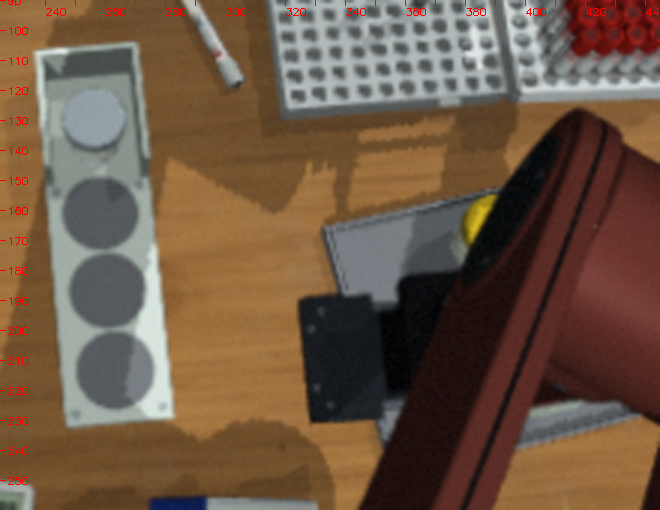

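```bash
cat >> st.py <<'E'
print("   q",np.round(s["joint_pos"],4),"sum235-pi",round(s["joint_pos"][1]+s["joint_pos"][2]+s["joint_pos"][4]-np.pi,4),"qv",np.round(s["qvel"],3))
E
python3 st.py
```

```text
t 30.17 p [ 0.4559 -0.2066  0.193 ] psi 0.0051 zax [ 0.0756 -0.0334 -0.9966] j6 0.969 F [-0.5 -0.1  0.5] w 0.0872
   q [-0.5925 -0.102   1.9651  0.0156  1.197   0.9693] sum235-pi -0.0815 qv [ 0.001 -0.004  0.007 -0.001  0.002  0.001]
```

Emit:
send_rows([
  [[0, -1, 0], -0.08],
  [[0, -2, 0], -0.12],
  [[0, -3, 0], -0.12],
  [[0, -4, 0], -0.12],
  [[0, -4, 0], 0],
  [[0, -3, 0], 0],
  [[0, -1.5, 0], 0],
  [[0, -0.5, 0], 0],
  [[0, 0, 0], 0],
  [[0, 0, 0], 0],
])

```text
clock: 31.0
position: [0.3945, -0.0253, 0.1813]
ee_rot: [3.006, 0.708, 0.103]
contact_force: [0.5, -1.2, -0.6]
grip_width: 0.0868
```

```bash
python3 st.py
```

```text
t 31.0 p [ 0.3945 -0.0253  0.1813] psi 0.4641 zax [ 0.0767 -0.0346 -0.9965] j6 0.861 F [ 0.5 -1.2 -0.6] w 0.0868
   q [-0.2524 -0.383   2.215  -0.0153  1.2267  0.8606] sum235-pi -0.083 qv [ 0.005 -0.001 -0.004 -0.003 -0.004 -0.002]
```

Emit:
send_rows([
  [[0, 0, -0.5], -0.12],
  [[0, 0, -0.5], -0.12],
  [[0, 0, -0.5], -0.12],
  [[0, 0, -0.5], -0.12],
  [[0, 0, -0.5], -0.12],
  [[0, 0, -0.5], -0.12],
  [[0, 0, -0.5], -0.12],
  [[0, 0, -0.5], -0.12],
  [[0, 0, 0], -0.12],
  [[0, 0, 0], -0.03],
])

```text
clock: 31.83
position: [0.3985, -0.0365, 0.2258]
ee_rot: [2.116, 2.206, 0.039]
contact_force: [-0.3, -0.4, 0.3]
grip_width: 0.0872
```

```bash
python3 st.py
```

```text
t 31.83 p [ 0.3985 -0.0365  0.2258] psi 1.6105 zax [ 0.0786 -0.0401 -0.9961] j6 -0.313 F [-0.3 -0.4  0.3] w 0.0872
   q [-0.275  -0.4143  2.152  -0.0178  1.3172 -0.3127] sum235-pi -0.0867 qv [-0.033  0.019 -0.038 -0.004 -0.002 -0.319]
```

Emit:
send_rows([
  [[0.3, 1.5, 0], 0.02],
  [[0.5, 3, 0], 0],
  [[0.5, 4, 0], 0],
  [[0.5, 4, 0.3], 0],
  [[0.5, 4, 0.3], 0],
  [[0.4, 4, 0.3], 0],
  [[0.3, 3.5, 0.3], 0],
  [[0.2, 2.5, 0.3], 0],
  [[0.1, 1, 0.3], 0],
  [[0, 0.3, 0], 0],
])

```text
clock: 32.67
position: [0.696, -0.0153, 0.2244]
ee_rot: [2.152, 2.161, 0.038]
contact_force: [-0.9, 0.4, 0.4]
grip_width: 0.0875
```

```bash
python3 st.py
```

```text
t 32.67 p [ 0.696  -0.0153  0.2244] psi 1.5732 zax [ 0.0827 -0.047  -0.9955] j6 -0.113 F [-0.9  0.4  0.4] w 0.0875
   q [-0.1181  0.3397  1.4223 -0.0384  1.292  -0.1134] sum235-pi -0.0876 qv [-0.018  0.14  -0.164 -0.004  0.031 -0.003]
```

Emit:
send_rows([
  [[0, 0, 0], 0],
  [[0, 0, 0], 0],
  [[0, 0, 0], 0],
  [[0, 0, 0], 0],
  [[0, 0, 0], 0],
  [[0, 0, 0], 0],
  [[0, 0, 0], 0],
  [[0, 0, 0], 0],
  [[0, 0, 0], 0],
  [[0, 0, 0], 0],
])

```text
clock: 33.5
position: [0.6941, -0.0198, 0.2249]
ee_rot: [2.156, 2.156, 0.036]
contact_force: [0.1, -0.1, 0.3]
grip_width: 0.0869
```

```bash
python3 st.py
```

```text
t 33.5 p [ 0.6941 -0.0198  0.2249] psi 1.569 zax [ 0.0816 -0.0482 -0.9955] j6 -0.116 F [ 0.1 -0.1  0.3] w 0.0869
   q [-0.1245  0.3356  1.4265 -0.0392  1.2925 -0.1155] sum235-pi -0.087 qv [ 0.002 -0.007  0.003  0.001 -0.001  0.001]
```

Emit:
send_rows([
  [[0, 0, -2], 0],
  [[0, 0, 2], 0],
  [[0, 0, -2], 0],
  [[0, 0, 2], 0],
  [[0, 0, -2], 0],
  [[0, 0, 2], 0],
  [[0, 0, -2], 0],
  [[0, 0, 2], 0],
  [[0, 0, 0], 0],
  [[0, 0, 0], 0],
])

```text
clock: 34.33
position: [0.6933, -0.0185, 0.2244]
ee_rot: [2.155, 2.159, 0.035]
contact_force: [1.0, 0.5, 1.9]
grip_width: 0.0869
```

```bash
python3 st.py
```

```text
t 34.33 p [ 0.6933 -0.0185  0.2244] psi 1.5709 zax [ 0.0802 -0.0478 -0.9956] j6 -0.116 F [1.  0.5 1.9] w 0.0869
   q [-0.1227  0.3351  1.4281 -0.0391  1.293  -0.1156] sum235-pi -0.0854 qv [ 0.001  0.034  0.054 -0.003 -0.004 -0.001]
```

```bash
cat > go.py <<'E'
import sys
from h import *
s=sensors.get_state(); Rm=R.from_rotvec(s["ee_rot"]).as_matrix()
t=np.array(list(map(float,sys.argv[1:4])))   # desired world GRASP point (3mm ahead of TCP)
g=s["position"]+Rm[:,2]*.003
print("grasp at",g.round(4),"tool shift cm",(Rm.T@(t-g)*100).round(2))
psi=np.arctan2(Rm[1,0],Rm[0,0])
if len(sys.argv)>4: print("turn",round(-(float(sys.argv[4])-psi),3))
E
python3 go.py .690 -.0015 .110 1.589; python3 go.py .690 -.0015 .060
```

```text
grasp at [ 0.6935 -0.0186  0.2214] tool shift cm [ 2.24 -1.24 10.98]
turn -0.018
grasp at [ 0.6935 -0.0186  0.2214] tool shift cm [ 2.48 -1.64 15.96]
```

Emit:
send_rows([
  [[0.2, -0.1, 0.3], -0.009],
  [[0.3, -0.2, 0.8], -0.009],
  [[0.4, -0.2, 1.3], 0],
  [[0.4, -0.2, 1.5], 0],
  [[0.4, -0.2, 1.5], 0],
  [[0.3, -0.2, 1.5], 0],
  [[0.2, -0.1, 1.4], 0],
  [[0, 0, 1.1], 0],
  [[0, 0, 0.7], 0],
  [[0, 0, 0.3], 0],
], hand=7.7)

```text
clock: 35.17
position: [0.689, 0.0019, 0.1124]
ee_rot: [2.129, 2.181, 0.037]
contact_force: [-0.9, 0.5, 0.4]
grip_width: 0.077
```

```bash
python3 st.py; python3 go.py .690 -.0015 .060 1.589; python3 - <<'E'
from h import *
r=read_camera("scene"); crop(r,165,110,285,220,5,"e1")
r=read_camera("top"); crop(r,210,90,300,180,5,"e2")
E
```

```text
t 35.17 p [0.689  0.0019 0.1124] psi 1.5929 zax [ 0.0836 -0.0475 -0.9954] j6 -0.099 F [-0.9  0.5  0.4] w 0.077
   q [-0.0931  0.4255  1.5307 -0.0444  1.0979 -0.0988] sum235-pi -0.0875 qv [ 0.001  0.057  0.017 -0.002 -0.065  0.001]
grasp at [0.6893 0.0017 0.1094] tool shift cm [-0.08 -0.34  4.94]
turn 0.004
```

View pics/e1.png

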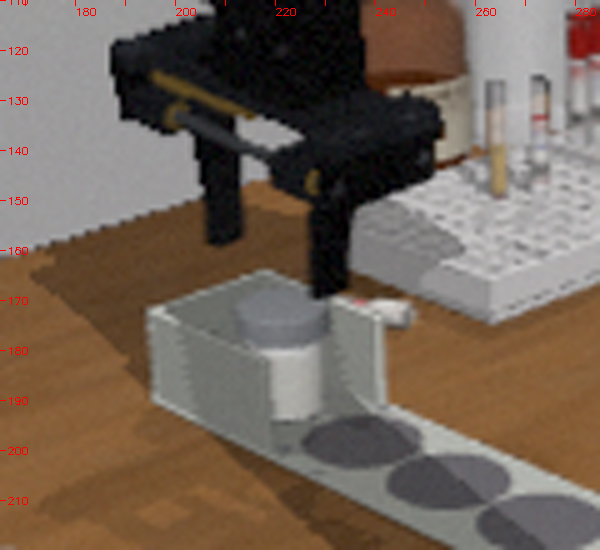

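View pics/e2.png

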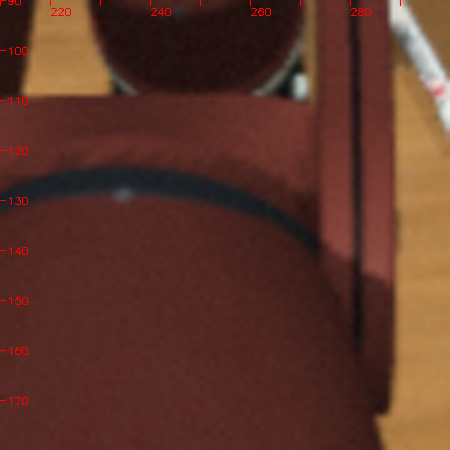

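The fingers hang before and behind the cup: tips at (208,158) and (229,168), lid at (219,171). I descend into the bay.

Emit:
send_rows([
  [[-0.05, -0.1, 0.3], 0],
  [[0, -0.1, 0.6], 0],
  [[0, -0.1, 0.8], 0],
  [[0, 0, 0.9], 0],
  [[0, 0, 0.8], 0],
  [[0, 0, 0.6], 0],
  [[0, 0, 0.4], 0],
  [[0, 0, 0.2], 0],
  [[0, 0, 0.1], 0],
  [[0, 0, 0], 0],
])

```text
clock: 36.1
position: [0.6928, -0.0023, 0.0644]
ee_rot: [2.127, 2.177, 0.043]
contact_force: [0.0, 0.0, 0.4]
grip_width: 0.0771
```

```bash
python3 st.py; python3 go.py .690 -.0015 .060 1.589; python3 - <<'E'
from h import *
r=read_camera("scene"); crop(r,165,110,285,220,5,"e3")
E
```

```text
t 36.1 p [ 0.6928 -0.0023  0.0644] psi 1.5916 zax [ 0.0894 -0.0482 -0.9948] j6 -0.099 F [0.  0.  0.4] w 0.0771
   q [-0.0988  0.4877  1.5457 -0.0461  1.0148 -0.0993] sum235-pi -0.0935 qv [0.    0.004 0.    0.001 0.001 0.001]
grasp at [ 0.6931 -0.0025  0.0615] tool shift cm [ 0.11 -0.32  0.11]
turn 0.003
```

View pics/e3.png

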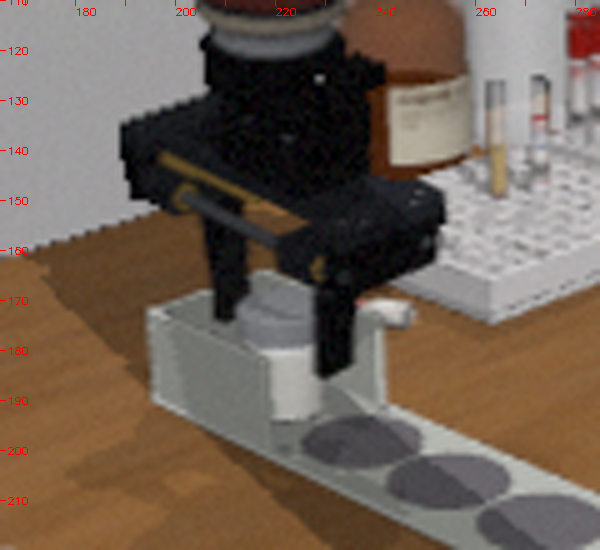

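Emit:
send_rows([
  [[0.05, -0.15, 0], 0],
  [[0, -0.1, 0.05], 0],
  [[0, 0, 0.05], 0],
  [[0, 0, 0], 0],
  [[0, 0, 0], 0],
  [[0, 0, 0], 0],
  [[0, 0, 0], 0],
  [[0, 0, 0], 0],
  [[0, 0, 0], 0],
  [[0, 0, 0], 0],
], hand=4.2)

```text
clock: 36.98
position: [0.6913, -0.0019, 0.0653]
ee_rot: [2.125, 2.175, 0.046]
contact_force: [-0.7, 0.8, -0.6]
grip_width: 0.0512
```

```bash
python3 st.py; python3 - <<'E'
from h import *
r=read_camera("scene"); crop(r,185,140,265,220,7,"e4")
E
```

```text
t 36.98 p [ 0.6913 -0.0019  0.0653] psi 1.5916 zax [ 0.0925 -0.0485 -0.9945] j6 -0.099 F [-0.7  0.8 -0.6] w 0.0512
   q [-0.0984  0.4815  1.5528 -0.0463  1.0108 -0.0988] sum235-pi -0.0965 qv [-0.001 -0.    -0.    -0.002  0.001  0.   ]
```

View pics/e4.png

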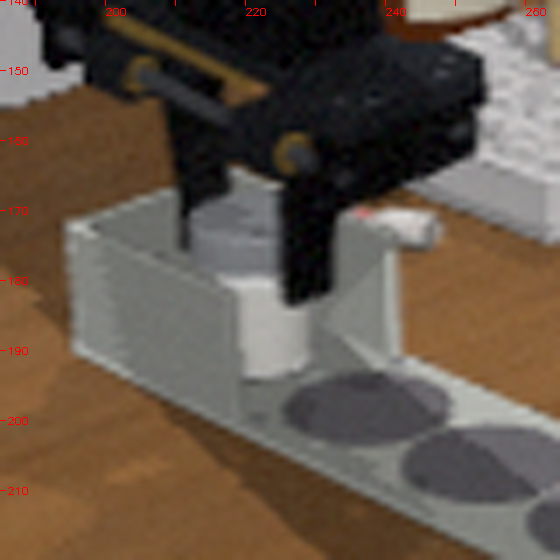

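Emit:
send_rows([
  [[0, 0, -0.2], 0],
  [[0, 0.05, -0.4], 0],
  [[0, 0.05, -0.7], 0],
  [[-0.05, 0.1, -1], 0],
  [[-0.05, 0.1, -1.2], 0],
  [[-0.05, 0.1, -1.2], 0],
  [[-0.05, 0.1, -1.2], 0],
  [[-0.05, 0.1, -1], 0],
  [[0, 0, -0.6], 0],
  [[0, 0, -0.2], 0],
])

```text
clock: 37.87
position: [0.6912, -0.0004, 0.1535]
ee_rot: [2.123, 2.173, 0.049]
contact_force: [1.1, -1.0, 0.0]
grip_width: 0.051
```

```bash
python3 st.py; python3 go.py .565 .309 .150; python3 - <<'E'
from h import *
r=read_camera("scene"); crop(r,165,90,285,210,5,"e5")
E
```

```text
t 37.87 p [ 6.912e-01 -4.000e-04  1.535e-01] psi 1.5915 zax [ 0.0961 -0.0488 -0.9942] j6 -0.104 F [ 1.1 -1.   0. ] w 0.051
   q [-0.0961  0.3786  1.5107 -0.0431  1.152  -0.1038] sum235-pi -0.1003 qv [ 0.001 -0.046 -0.016 -0.     0.044 -0.001]
grasp at [ 6.915e-01 -5.000e-04  1.505e-01] tool shift cm [ 31.17 -11.81  -2.68]
```

View pics/e5.png

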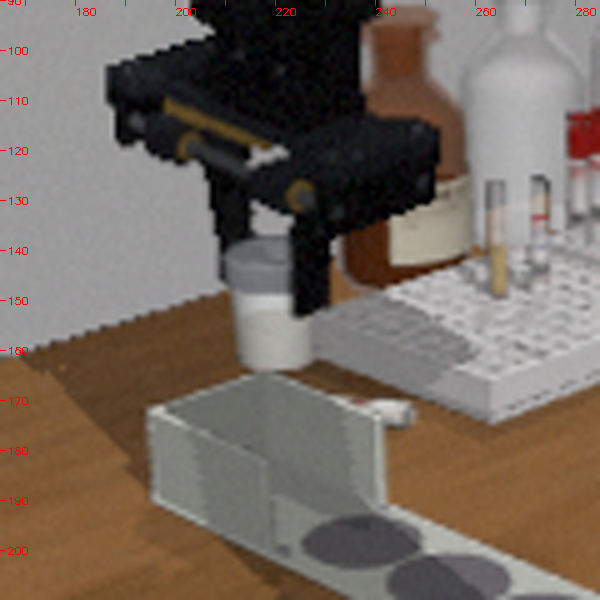

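Emit:
send_rows([
  [[0.5, -0.2, 0], 0],
  [[1, -0.4, -0.1], 0],
  [[1.5, -0.6, -0.1], 0],
  [[2, -0.7, -0.2], 0],
  [[2, -0.8, -0.2], 0],
  [[2, -0.8, -0.2], 0],
  [[2, -0.8, -0.2], 0],
  [[2, -0.8, -0.2], 0],
  [[2, -0.8, -0.2], 0],
  [[2, -0.8, -0.2], 0],
])

```text
clock: 38.75
position: [0.6075, 0.1806, 0.1461]
ee_rot: [2.133, 2.176, 0.035]
contact_force: [0.4, 0.2, -0.9]
grip_width: 0.0508
```

```bash
python3 st.py; python3 go.py .565 .309 .150
```

```text
t 38.75 p [0.6075 0.1806 0.1461] psi 1.5888 zax [ 0.0829 -0.0491 -0.9953] j6 0.205 F [ 0.4  0.2 -0.9] w 0.0508
   q [ 0.1975  0.28    1.6496 -0.0709  1.1411  0.2047] sum235-pi -0.071 qv [ 0.464 -0.066  0.101 -0.03   0.019  0.464]
grasp at [0.6078 0.1805 0.1431] tool shift cm [12.87 -3.92 -1.67]
```

Emit:
send_rows([
  [[2, -0.6, -0.2], 0],
  [[2, -0.6, -0.2], 0],
  [[1.9, -0.5, -0.2], 0],
  [[1.7, -0.5, -0.2], 0],
  [[1.4, -0.4, -0.2], 0],
  [[1, -0.3, -0.2], 0],
  [[0.7, -0.2, -0.1], 0],
  [[0.4, -0.1, 0], 0],
  [[0.2, 0, 0], 0],
  [[0, 0, 0], 0],
])

```text
clock: 39.58
position: [0.5529, 0.3115, 0.1419]
ee_rot: [2.126, 2.198, 0.015]
contact_force: [-0.4, 0.6, -0.7]
grip_width: 0.0511
```

```bash
python3 st.py; python3 go.py .565 .309 .103;python3 - <<'E'
from h import *
r=read_camera("scene"); crop(r,85,110,235,290,4,"f1")
r=read_camera("top"); crop(r,90,140,200,250,5,"f2")
E
```

```text
t 39.58 p [0.5529 0.3115 0.1419] psi 1.6025 zax [ 0.0668 -0.0507 -0.9965] j6 0.423 F [-0.4  0.6 -0.7] w 0.0511
   q [ 0.4263  0.3091  1.6213 -0.0801  1.1723  0.4225] sum235-pi -0.0388 qv [ 0.001  0.003  0.007 -0.005  0.001 -0.001]
grasp at [0.5531 0.3113 0.1389] tool shift cm [-0.08  0.94  3.66]
```

View pics/f1.png

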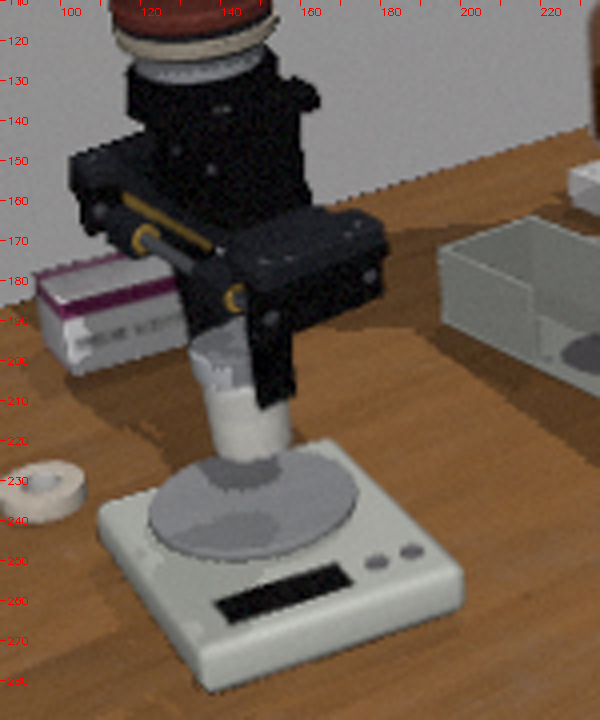

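View pics/f2.png

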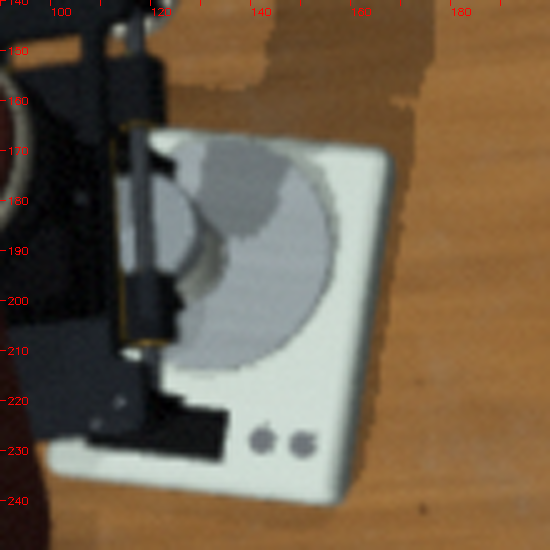

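```bash
python3 go.py .5615 .312 .105
```

```text
grasp at [0.5534 0.3106 0.1389] tool shift cm [0.29 0.59 3.42]
```

Emit:
send_rows([
  [[0.1, 0.2, 0.3], 0],
  [[0.1, 0.2, 0.5], 0],
  [[0.1, 0.2, 0.6], 0],
  [[0, 0, 0.6], 0],
  [[0, 0, 0.5], 0],
  [[0, 0, 0.3], 0],
  [[0, 0, 0.2], 0],
  [[0, 0, 0.1], 0],
  [[0, 0, 0], 0],
  [[0, 0, 0], 0],
])

```text
clock: 40.52
position: [0.5634, 0.3086, 0.1064]
ee_rot: [2.133, 2.192, 0.011]
contact_force: [-0.2, 0.2, -0.6]
grip_width: 0.0511
```

```bash
python3 st.py; python3 go.py .5615 .312 .102
```

```text
t 40.52 p [0.5634 0.3086 0.1064] psi 1.5965 zax [ 0.0648 -0.0528 -0.9965] j6 0.423 F [-0.2  0.2 -0.6] w 0.0511
   q [ 0.4159  0.3679  1.6189 -0.0829  1.1181  0.4233] sum235-pi -0.0367 qv [ 0.003  0.     0.    -0.001 -0.002 -0.001]
grasp at [0.5636 0.3085 0.1034] tool shift cm [ 0.37 -0.2   0.1 ]
```

Emit:
send_rows([
  [[0.2, -0.1, 0], 0],
  [[0.2, -0.1, 0], 0],
  [[0, 0, 0.05], 0],
  [[0, 0, 0.05], 0],
  [[0, 0, 0.05], 0],
  [[0, 0, 0.05], 0],
  [[0, 0, 0.05], 0],
  [[0, 0, 0.05], 0],
  [[0, 0, 0.05], 0],
  [[0, 0, 0.05], 0],
])

```text
clock: 41.35
position: [0.562, 0.3139, 0.1042]
ee_rot: [2.131, 2.192, 0.016]
contact_force: [-3.1, -0.2, 5.0]
grip_width: 0.0509
```

```bash
python3 st.py; python3 go.py .5615 .312 .102
```

```text
t 41.35 p [0.562  0.3139 0.1042] psi 1.5971 zax [ 0.0676 -0.0512 -0.9964] j6 0.432 F [-3.1 -0.2  5. ] w 0.0509
   q [ 0.4242  0.3716  1.6185 -0.0832  1.1122  0.4315] sum235-pi -0.0393 qv [ 0.     0.002 -0.     0.002 -0.003  0.002]
grasp at [0.5622 0.3137 0.1012] tool shift cm [-0.17 -0.07 -0.07]
```

Contact with the pan: 5 N. I open the fingers just enough and check.

Emit:
send_rows([
  [[0, 0, 0], 0],
  [[0, 0, 0], 0],
  [[0, 0, 0], 0],
  [[0, 0, 0], 0],
  [[0, 0, 0], 0],
  [[0, 0, 0], 0],
  [[0, 0, 0], 0],
  [[0, 0, 0], 0],
  [[0, 0, -0.2], 0],
  [[0, 0, -0.4], 0],
], hand=8.2)

```text
clock: 42.18
position: [0.5613, 0.3136, 0.109]
ee_rot: [2.132, 2.192, 0.014]
contact_force: [0.6, -0.7, -0.8]
grip_width: 0.0817
```

Emit:
send_rows([
  [[0, 0, -0.8], 0],
  [[0, 0, -1.2], 0],
  [[0, 0, -1.5], 0],
  [[0, 0, -1.5], 0],
  [[0, 0, -1.5], 0],
  [[0, 0, -1.5], 0],
  [[0, 0, -1], 0],
  [[-1, 0, -0.4], 0],
  [[-1.8, 0, 0], 0],
  [[-2, 0, 0], 0],
])

```text
clock: 43.02
position: [0.5565, 0.2732, 0.2204]
ee_rot: [2.124, 2.196, 0.027]
contact_force: [0.0, 0.4, -0.3]
grip_width: 0.0817
```

```bash
python3 st.py; python3 - <<'E'
from h import *
r=read_camera("scene"); crop(r,85,110,235,290,4,"g1")
r=read_camera("top"); crop(r,90,140,200,250,5,"g2")
E
```

```text
t 43.02 p [0.5565 0.2732 0.2204] psi 1.6019 zax [ 0.0744 -0.0472 -0.9961] j6 0.352 F [ 0.   0.4 -0.3] w 0.0817
   q [ 0.366   0.1931  1.6064 -0.0737  1.2901  0.3516] sum235-pi -0.052 qv [-0.381 -0.297  0.288  0.017 -0.042 -0.397]
```

View pics/g1.png

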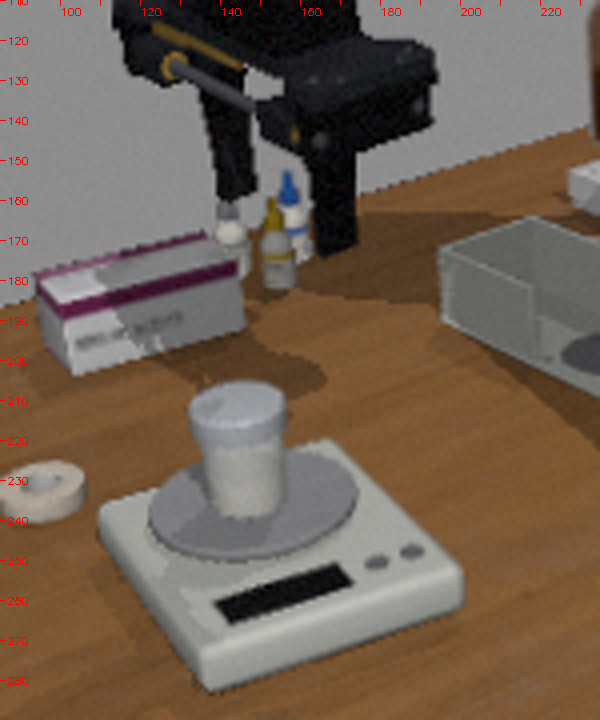

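View pics/g2.png

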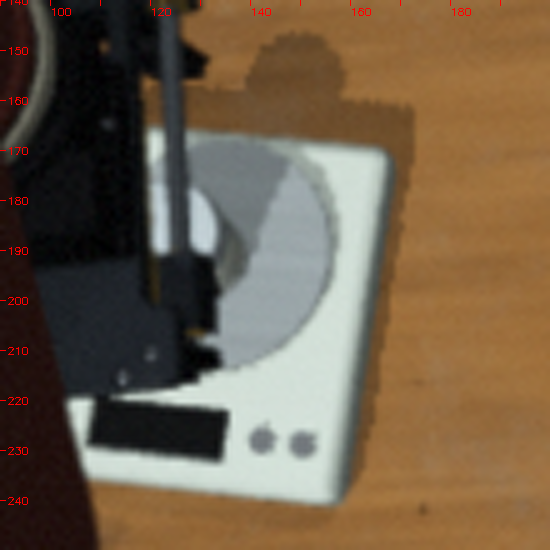

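```bash
python3 - <<'E'
from h import *
s=read_camera("scene")
c=lambda x,y:((x+.5)/4-.5+85,(y+.5)/4-.5+110)
print(p2w(s,[c(238,406),c(254,502)],[.106,.044]))
# projected pan circle extents & lid circle extents for the candidates
a=np.linspace(0,2*np.pi,100)
def ext(cx,cy,z,rad):
    p=w2p(s,np.c_[cx+rad*np.cos(a),cy+rad*np.sin(a),0*a+z]); q=(p-[85-.5+.5,110])*4
    print(q.min(0),q.max(0))
ext(.565,.309,.044,.058); ext(.565,.309,.106,.026)
E
python3 go.py .58 .05 .24 0.0
```

```text
[[0.55408881 0.31409251 0.106     ]
 [0.55756449 0.31038726 0.044     ]]
[142.70293735 444.86865803] [352.27569937 549.56847437]
[186.10050911 373.47573225] [282.4704582  417.16902512]
grasp at [0.5569 0.2718 0.2168] tool shift cm [-22.32   1.78  -1.07]
turn 1.598
```

Emit:
send_rows([
  [[-2.3, 0, 0], 0.12],
  [[-2.4, 0.2, 0], 0.12],
  [[-2.4, 0.5, 0], 0.12],
  [[-2.4, 0.8, 0], 0.12],
  [[-2.2, 1.1, 0], 0.12],
  [[-2.1, 1.3, 0], 0.12],
  [[-1.9, 1.6, 0], 0.12],
  [[-1.7, 1.8, 0], 0.12],
  [[-1.5, 2, 0], 0.12],
  [[-1.2, 2.2, 0], 0.12],
], hand=8.7)

```text
clock: 44.0
position: [0.5494, 0.0242, 0.2277]
ee_rot: [3.036, 0.55, 0.092]
contact_force: [0.3, -0.6, 0.2]
grip_width: 0.0872
```

```bash
python3 st.py; python3 - <<'E'
from h import *
r=read_camera("top"); crop(r,90,140,200,250,5,"g3"); crop(r,325,140,445,255,5,"g4"); crop(r,90,90,445,260,2,"g6")
s=read_camera("scene"); crop(s,275,110,405,210,5,"g5")
E
python3 go.py .58 -.32 .2 0
```

```text
t 44.0 p [0.5494 0.0242 0.2277] psi 0.36 zax [ 0.068  -0.043  -0.9968] j6 1.145 F [ 0.3 -0.6  0.2] w 0.0872
   q [-0.0772  0.0038  1.7961 -0.0394  1.2707  1.1454] sum235-pi -0.071 qv [-0.595 -0.094  0.074  0.048 -0.002  0.888]
grasp at [0.5499 0.022  0.2249] tool shift cm [-9.31 32.87  4.21]
turn 0.359
```

View pics/g3.png

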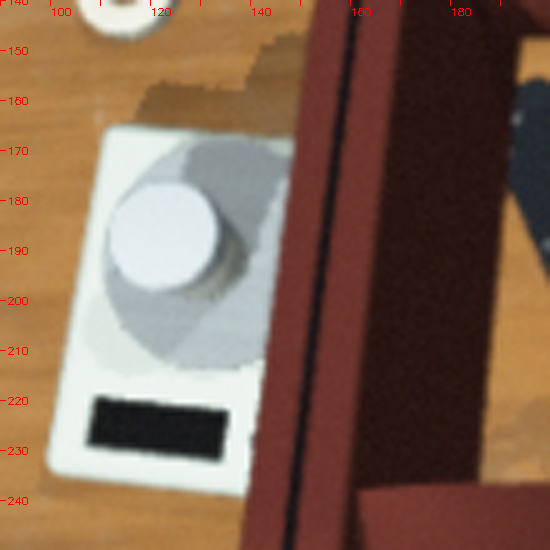

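View pics/g4.png

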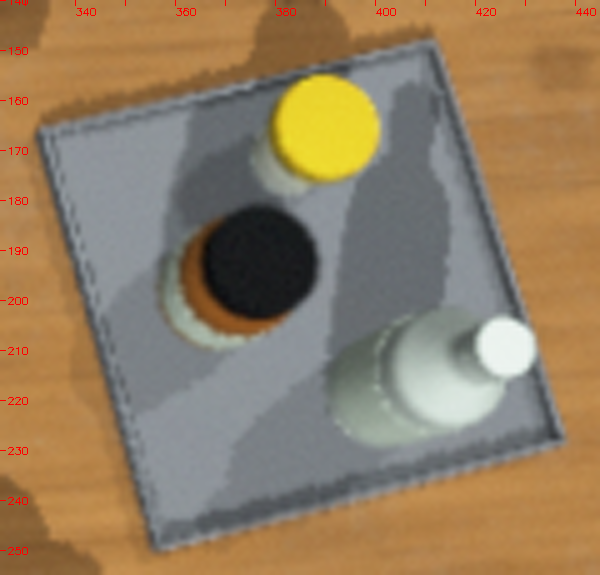

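View pics/g5.png

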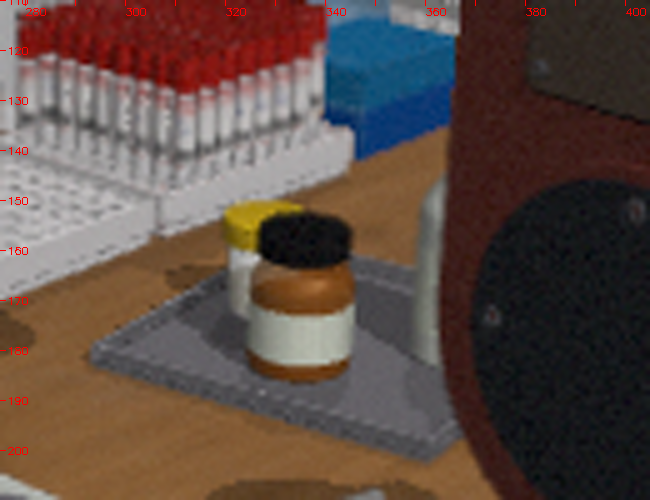

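```bash
python3 - <<'E'
from h import *
r=read_camera("top")
c=lambda x,y,x0=325:((x+.5)/5-.5+x0,(y+.5)/5-.5+140)
np.set_printoptions(precision=4,suppress=True)
print(p2w(r,[c(163,236,90),c(326,128),c(261,262),c(505,347)],[.106,.066,.089,.154]))
E
```

```text
[[ 0.5601  0.3136  0.106 ]
 [ 0.5765 -0.3173  0.066 ]
 [ 0.509  -0.2676  0.089 ]
 [ 0.4526 -0.3465  0.154 ]]
```

Emit:
send_rows([
  [[-0.9, 2.3, 0], 0.12],
  [[-0.5, 2.6, 0], 0.12],
  [[-0.1, 2.8, 0.1], 0.1],
  [[0.2, 2.8, 0.1], 0],
  [[0.2, 2.8, 0.2], 0],
  [[0.3, 2.8, 0.3], 0],
  [[0.3, 2.8, 0.3], 0],
  [[0.3, 2.8, 0.3], 0],
  [[0.3, 2.6, 0.2], 0],
  [[0.3, 2.2, 0.1], 0],
])

```text
clock: 44.98
position: [0.582, -0.2353, 0.2211]
ee_rot: [3.106, 0.071, 0.104]
contact_force: [0.1, 0.6, 0.6]
grip_width: 0.0871
```

```bash
python3 st.py;python3 go.py .5765 -.3173 .13 0
```

```text
t 44.98 p [ 0.582  -0.2353  0.2211] psi 0.0469 zax [ 0.0673 -0.0317 -0.9972] j6 1.011 F [0.1 0.6 0.6] w 0.0871
   q [-0.5125  0.1884  1.6099  0.0056  1.269   1.0111] sum235-pi -0.0743 qv [-0.337  0.349 -0.387  0.044  0.049 -0.387]
grasp at [ 0.5822 -0.2354  0.2181] tool shift cm [-1.53  7.84  9.01]
turn 0.047
```

Emit:
send_rows([
  [[-0.3, 1.7, 0.3], 0.03],
  [[-0.3, 1.5, 0.6], 0.015],
  [[-0.3, 1.3, 0.9], 0],
  [[-0.3, 1, 1.1], 0],
  [[-0.2, 0.6, 1.2], 0],
  [[-0.1, 0.3, 1.2], 0],
  [[0, 0.1, 1.2], 0],
  [[0, 0, 1], 0],
  [[0, 0, 0.6], 0],
  [[0, 0, 0.2], 0],
])

```text
clock: 45.82
position: [0.5749, -0.3024, 0.1268]
ee_rot: [3.114, 0.019, 0.099]
contact_force: [-0.1, 1.0, -0.1]
grip_width: 0.0872
```

```bash
python3 st.py;python3 go.py .5765 -.3173 .0625 0
```

```text
t 45.82 p [ 0.5749 -0.3024  0.1268] psi 0.0132 zax [ 0.0636 -0.0253 -0.9977] j6 0.938 F [-0.1  1.  -0.1] w 0.0872
   q [-0.6135  0.3328  1.6213  0.0177  1.1209  0.9377] sum235-pi -0.0665 qv [ 0.011  0.042  0.02   0.004 -0.045  0.001]
grasp at [ 0.5751 -0.3025  0.1238] tool shift cm [-0.27  1.32  6.16]
turn 0.013
```

Emit:
send_rows([
  [[-0.1, 0.4, 0.3], 0.013],
  [[-0.1, 0.4, 0.6], 0],
  [[-0.1, 0.3, 0.8], 0],
  [[0, 0.2, 1], 0],
  [[0, 0, 1], 0],
  [[0, 0, 0.9], 0],
  [[0, 0, 0.7], 0],
  [[0, 0, 0.4], 0],
  [[0, 0, 0.2], 0],
  [[0, 0, 0.1], 0],
])

```text
clock: 46.65
position: [0.5767, -0.3175, 0.0608]
ee_rot: [3.115, -0.001, 0.1]
contact_force: [-0.6, 0.4, 0.9]
grip_width: 0.0868
```

```bash
python3 st.py;python3 go.py .5765 -.3173 .0625 0
```

```text
t 46.65 p [ 0.5767 -0.3175  0.0608] psi 0.0005 zax [ 0.0644 -0.0253 -0.9976] j6 0.929 F [-0.6  0.4  0.9] w 0.0868
   q [-0.6315  0.4333  1.6274  0.0207  1.0141  0.9293] sum235-pi -0.0669 qv [ 0.002  0.028  0.002  0.001 -0.022  0.   ]
grasp at [ 0.5769 -0.3175  0.0578] tool shift cm [-0.01 -0.01 -0.47]
turn 0.0
```

Emit:
send_rows([
  [[0, 0, 0], 0],
  [[0, 0, 0], 0],
  [[0, 0, 0], 0],
  [[0, 0, 0], 0],
  [[0, 0, 0], 0],
  [[0, 0, 0], 0],
  [[0, 0, 0], 0],
  [[0, 0, 0], 0],
  [[0, 0, 0], 0],
  [[0, 0, 0], 0],
], hand=4.2)

```text
clock: 47.48
position: [0.578, -0.318, 0.0631]
ee_rot: [3.112, 0.0, 0.105]
contact_force: [-1.0, -0.1, 0.4]
grip_width: 0.0505
```

```bash
python3 st.py;python3 go.py .5765 -.3173 .13 0; python3 - <<'E'
from h import *
r=read_camera("top"); crop(r,225,90,300,240,4,"h0")
E
```

```text
t 47.48 p [ 0.578  -0.318   0.0631] psi 0.001 zax [ 0.0672 -0.0274 -0.9974] j6 0.929 F [-1.  -0.1  0.4] w 0.0505
   q [-0.6311  0.4308  1.626   0.0207  1.0143  0.9293] sum235-pi -0.0704 qv [-0.    -0.     0.002 -0.    -0.     0.001]
grasp at [ 0.5782 -0.3181  0.0601] tool shift cm [ 0.3   0.11 -6.98]
turn 0.001
```

View pics/h0.png

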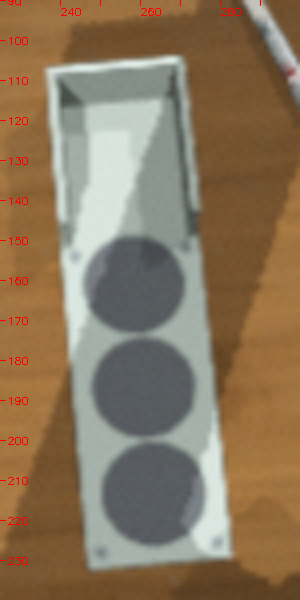

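```bash
python3 - <<'E'
from h import *
r=read_camera("top")
c=lambda x,y:((x+.5)/4-.5+225,(y+.5)/4-.5+90)
np.set_printoptions(precision=4,suppress=True)
print(p2w(r,[c(134,284),c(144,387),c(154,494)],[.005]*3))
E
```

```text
[[ 0.6283 -0.0018  0.005 ]
 [ 0.5604 -0.0032  0.005 ]
 [ 0.492  -0.0043  0.005 ]]
```

Emit:
send_rows([
  [[0, 0, -0.3], 0],
  [[0, 0, -0.6], 0],
  [[0.1, 0, -1], 0],
  [[0.1, 0, -1.3], 0],
  [[0.1, 0, -1.4], 0],
  [[0.1, -0.1, -1.4], 0],
  [[0.1, -0.4, -1.2], 0],
  [[0.2, -0.9, -0.7], 0],
  [[0.2, -1.4, -0.3], 0],
  [[0.3, -1.8, 0], 0],
])

```text
clock: 48.42
position: [0.5854, -0.2703, 0.1565]
ee_rot: [3.109, -0.006, 0.111]
contact_force: [-0.8, 0.1, -1.1]
grip_width: 0.0502
```

```bash
python3 st.py;python3 go.py .628 -.002 .14 0.0186
```

```text
t 48.42 p [ 0.5854 -0.2703  0.1565] psi -0.003 zax [ 0.0715 -0.031  -0.997 ] j6 1.009 F [-0.8  0.1 -1.1] w 0.0502
   q [-0.5608  0.2833  1.6237  0.0129  1.1576  1.0095] sum235-pi -0.077 qv [ 0.351 -0.159  0.177 -0.021 -0.04   0.364]
grasp at [ 0.5856 -0.2704  0.1535] tool shift cm [  4.05 -26.89   0.81]
turn -0.022
```

Emit:
send_rows([
  [[0.3, -2.2, 0], -0.01],
  [[0.4, -2.5, 0], 0],
  [[0.4, -2.6, 0], 0],
  [[0.4, -2.6, 0], 0],
  [[0.4, -2.6, 0], 0],
  [[0.4, -2.6, 0], 0],
  [[0.4, -2.5, 0], 0],
  [[0.3, -2.2, 0], 0],
  [[0.2, -1.8, 0], 0],
  [[0.1, -1.3, 0], 0],
])

```text
clock: 49.25
position: [0.615, -0.0161, 0.1529]
ee_rot: [3.112, 0.016, 0.111]
contact_force: [-0.0, -0.1, -0.4]
grip_width: 0.0507
```

```bash
python3 st.py;python3 go.py .628 -.002 .12 0.0186
```

```text
t 49.25 p [ 0.615  -0.0161  0.1529] psi 0.0114 zax [ 0.0713 -0.0273 -0.9971] j6 1.422 F [-0.  -0.1 -0.4] w 0.0507
   q [-0.1454  0.2248  1.7015 -0.0183  1.1408  1.422 ] sum235-pi -0.0745 qv [ 0.311  0.007  0.004 -0.024  0.003  0.299]
grasp at [ 0.6152 -0.0161  0.1499] tool shift cm [ 1.08 -1.48  3.03]
turn -0.007
```

Emit:
send_rows([
  [[0.3, -0.5, 0.1], -0.007],
  [[0.3, -0.2, 0.4], 0],
  [[0.2, -0.1, 0.6], 0],
  [[0.2, 0, 0.8], 0],
  [[0.1, 0, 0.9], 0],
  [[0, 0, 0.8], 0],
  [[0, 0, 0.6], 0],
  [[0, 0, 0.3], 0],
  [[0, 0, 0.1], 0],
  [[0, 0, 0], 0],
])

```text
clock: 50.08
position: [0.6274, -0.0061, 0.0996]
ee_rot: [3.113, 0.031, 0.102]
contact_force: [-0.1, 1.1, -0.7]
grip_width: 0.0503
```

```bash
python3 st.py;python3 go.py .628 -.001 .0645 0.0186
```

```text
t 50.08 p [ 0.6274 -0.0061  0.0996] psi 0.0209 zax [ 0.0657 -0.0263 -0.9975] j6 1.434 F [-0.1  1.1 -0.7] w 0.0503
   q [-0.1261  0.319   1.6955 -0.0205  1.0585  1.4342] sum235-pi -0.0685 qv [-0.008  0.011  0.003  0.001 -0.001  0.001]
grasp at [ 0.6276 -0.0062  0.0966] tool shift cm [-0.16 -0.6   3.19]
turn 0.002
```

Emit:
send_rows([
  [[-0.1, -0.3, 0.2], 0],
  [[-0.05, -0.2, 0.4], 0],
  [[0, -0.1, 0.6], 0],
  [[0, 0, 0.7], 0],
  [[0, 0, 0.5], 0],
  [[0, 0, 0.3], 0],
  [[0, 0, 0.2], 0],
  [[0, 0, 0.1], 0],
  [[0, 0, 0], 0],
  [[0, 0, 0], 0],
])

```text
clock: 50.92
position: [0.6284, -0.0006, 0.067]
ee_rot: [3.113, 0.031, 0.104]
contact_force: [-0.0, -0.7, -0.9]
grip_width: 0.0502
```

```bash
python3 st.py;python3 go.py .628 -.001 .061 0.0186
```

```text
t 50.92 p [ 6.284e-01 -6.000e-04  6.700e-02] psi 0.0206 zax [ 0.0671 -0.0265 -0.9974] j6 1.446 F [-0.  -0.7 -0.9] w 0.0502
   q [-0.1168  0.3639  1.7077 -0.022   1.0003  1.4455] sum235-pi -0.0697 qv [-0.     0.003 -0.     0.    -0.    -0.002]
grasp at [ 6.286e-01 -6.000e-04  6.400e-02] tool shift cm [-0.08  0.03  0.3 ]
turn 0.002
```

Emit:
send_rows([
  [[-0.05, 0, 0.1], 0],
  [[0, 0, 0.1], 0],
  [[0, 0, 0.05], 0],
  [[0, 0, 0.05], 0],
  [[0, 0, 0.05], 0],
  [[0, 0, 0.05], 0],
  [[0, 0, 0.05], 0],
  [[0, 0, 0.05], 0],
  [[0, 0, 0.05], 0],
  [[0, 0, 0.05], 0],
])

```text
clock: 51.75
position: [0.6302, -0.0009, 0.0637]
ee_rot: [3.112, 0.03, 0.111]
contact_force: [-1.9, 0.7, 5.4]
grip_width: 0.0504
```

```bash
python3 st.py;python3 go.py .628 -.001 .061 0.0186
```

```text
t 51.75 p [ 0.6302 -0.0009  0.0637] psi 0.0206 zax [ 0.0714 -0.0268 -0.9971] j6 1.445 F [-1.9  0.7  5.4] w 0.0504
   q [-0.1172  0.3696  1.7076 -0.0219  0.9904  1.4454] sum235-pi -0.074 qv [-0.     0.002 -0.005 -0.    -0.003  0.   ]
grasp at [ 0.6304 -0.001   0.0607] tool shift cm [-0.24 -0.01 -0.04]
turn 0.002
```

Emit:
send_rows([
  [[0, 0, 0], 0],
  [[0, 0, 0], 0],
  [[0, 0, 0], 0],
  [[0, 0, 0], 0],
  [[0, 0, 0], 0],
  [[0, 0, 0], 0],
  [[0, 0, 0], 0],
  [[0, 0, 0], 0],
  [[0, 0, -0.3], 0],
  [[0, 0, -0.5], 0],
], hand=8.7)

```text
clock: 52.58
position: [0.6281, -0.0007, 0.0693]
ee_rot: [3.112, 0.03, 0.106]
contact_force: [0.6, -0.0, 0.5]
grip_width: 0.0865
```

Emit:
send_rows([
  [[0, 0, -0.9], 0],
  [[0, 0, -1.3], 0],
  [[0, 0, -1.6], 0],
  [[0, 0, -1.8], 0],
  [[-0.2, 0.5, -1.8], 0],
  [[-0.6, 1, -1.5], 0],
  [[-0.8, 1.6, -1], 0.01],
  [[-1, 2.2, -0.4], 0.01],
  [[-1, 2.5, 0], 0],
  [[-1, 2.5, 0], 0],
])

```text
clock: 53.42
position: [0.5784, -0.0997, 0.1924]
ee_rot: [3.111, 0.011, 0.13]
contact_force: [0.7, 1.0, -0.3]
grip_width: 0.0869
```

```bash
python3 st.py;python3 go.py .509 -.2676 .14 0; python3 - <<'E'
from h import *
s=read_camera("scene"); crop(s,185,130,305,240,5,"h1")
E
```

```text
t 53.42 p [ 0.5784 -0.0997  0.1924] psi 0.0082 zax [ 0.0832 -0.0279 -0.9961] j6 1.26 F [ 0.7  1.  -0.3] w 0.0869
   q [-0.3041  0.1081  1.7558 -0.0018  1.1897  1.2603] sum235-pi -0.0879 qv [-0.591 -0.225  0.182  0.056 -0.003 -0.613]
grasp at [ 0.5787 -0.0998  0.1894] tool shift cm [-7.49 16.59  4.81]
turn 0.008
```

View pics/h1.png

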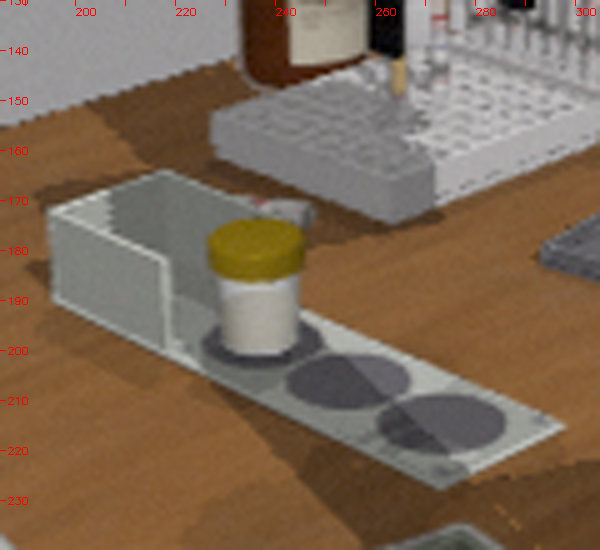

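The yellow cup stands on its mark: base at about (234,199), disc at (235,198). I take the bottle next because the gripper body would pass too near its cap while fetching the jar.

```bash
python3 go.py .4526 -.3465 .205 0
```

```text
grasp at [ 0.5776 -0.1042  0.1898] tool shift cm [-12.48  24.22  -1.79]
turn 0.006
```

Emit:
send_rows([
  [[-1.2, 2.6, -0.2], 0.006],
  [[-1.3, 2.7, -0.3], 0],
  [[-1.4, 2.8, -0.3], 0],
  [[-1.4, 2.8, -0.3], 0],
  [[-1.4, 2.8, -0.3], 0],
  [[-1.4, 2.7, -0.2], 0],
  [[-1.3, 2.4, -0.1], 0],
  [[-1.1, 1.9, 0], 0],
  [[-0.8, 1.4, 0], 0],
  [[-0.5, 0.8, 0], 0],
])

```text
clock: 54.3
position: [0.4542, -0.3438, 0.2255]
ee_rot: [3.095, -0.001, 0.155]
contact_force: [0.9, 0.2, -0.1]
grip_width: 0.0871
```

```bash
python3 st.py;python3 go.py .4526 -.3465 .147 0
```

```text
t 54.3 p [ 0.4542 -0.3438  0.2255] psi 0.0016 zax [ 0.0998 -0.043  -0.9941] j6 0.748 F [ 0.9  0.2 -0.1] w 0.0871
   q [-0.8107  0.0233  1.7821  0.0453  1.2363  0.7479] sum235-pi -0.0999 qv [-0.224  0.002 -0.032  0.031  0.02  -0.216]
grasp at [ 0.4545 -0.3439  0.2226] tool shift cm [-0.94 -0.07  7.5 ]
turn 0.002
```

Emit:
send_rows([
  [[-0.3, 0, 0.2], 0],
  [[-0.3, -0.1, 0.5], 0],
  [[-0.2, -0.1, 0.9], 0],
  [[-0.1, 0, 1.2], 0],
  [[0, 0, 1.3], 0],
  [[0, 0, 1.2], 0],
  [[0, 0, 0.9], 0],
  [[0, 0, 0.6], 0],
  [[0, 0, 0.3], 0],
  [[0, 0, 0.1], 0],
])

```text
clock: 55.13
position: [0.4537, -0.3387, 0.1458]
ee_rot: [3.098, 0.007, 0.155]
contact_force: [0.2, -0.7, 0.1]
grip_width: 0.087
```

```bash
python3 st.py;python3 go.py .4526 -.3465 .147 0
```

```text
t 55.13 p [ 0.4537 -0.3387  0.1458] psi 0.0062 zax [ 0.0999 -0.0397 -0.9942] j6 0.739 F [ 0.2 -0.7  0.1] w 0.087
   q [-0.8061  0.0978  1.8619  0.0505  1.0844  0.739 ] sum235-pi -0.0975 qv [ 0.012  0.027  0.012  0.001 -0.026  0.001]
grasp at [ 0.454  -0.3388  0.1428] tool shift cm [-0.1   0.79 -0.4 ]
turn 0.006
```

Emit:
send_rows([
  [[-0.05, 0.3, -0.1], 0.006],
  [[-0.05, 0.3, -0.1], 0],
  [[0, 0.2, 0], 0],
  [[0, 0, 0], 0],
  [[0, 0, 0], 0],
  [[0, 0, 0], 0],
  [[0, 0, 0], 0],
  [[0, 0, 0], 0],
  [[0, 0, 0], 0],
  [[0, 0, 0], 0],
])

```text
clock: 55.97
position: [0.4537, -0.3489, 0.1512]
ee_rot: [3.094, -0.004, 0.16]
contact_force: [-0.1, 0.1, 0.0]
grip_width: 0.0871
```

Emit:
send_rows([
  [[0, 0, 0], 0],
  [[0, 0, 0], 0],
  [[0, 0, 0], 0],
  [[0, 0, 0], 0],
  [[0, 0, 0], 0],
  [[0, 0, 0], 0],
  [[0, 0, 0], 0],
  [[0, 0, 0], 0],
  [[0, 0, 0], 0],
  [[0, 0, 0], 0],
], hand=1.5)

```text
clock: 56.8
position: [0.4536, -0.3486, 0.1508]
ee_rot: [3.095, -0.003, 0.16]
contact_force: [-0.7, 0.2, 0.2]
grip_width: 0.0281
```

Emit:
send_rows([
  [[0, 0, 0], 0],
  [[0, 0, 0], 0],
  [[0, 0, 0], 0],
  [[0, 0, 0], 0],
  [[0, 0, 0], 0],
  [[0, 0, 0], 0],
  [[0, 0, -0.1], 0],
  [[0, 0, -0.3], 0],
  [[0, 0, -0.5], 0],
  [[0, 0, -0.7], 0],
])

```text
clock: 57.63
position: [0.4502, -0.3462, 0.1646]
ee_rot: [3.1, -0.004, 0.153]
contact_force: [-0.1, -0.2, -2.0]
grip_width: 0.0251
```

```bash
python3 st.py;python3 go.py .4526 -.3465 .25 0
```

```text
t 57.63 p [ 0.4502 -0.3462  0.1646] psi -0.0004 zax [ 0.0985 -0.0383 -0.9944] j6 0.733 F [-0.1 -0.2 -2. ] w 0.0251
   q [-0.8206  0.0817  1.8408  0.051   1.1242  0.7326] sum235-pi -0.0949 qv [-0.009 -0.123 -0.045 -0.003  0.179  0.002]
grasp at [ 0.4505 -0.3463  0.1616] tool shift cm [ 1.08  0.35 -8.77]
turn -0.0
```

Emit:
send_rows([
  [[0.1, 0, -1], 0],
  [[0.1, 0.05, -1.3], 0],
  [[0.15, 0.05, -1.5], 0],
  [[0.2, 0.1, -1.5], 0],
  [[0.2, 0.1, -1.5], 0],
  [[0.15, 0.05, -1.3], 0],
  [[0.1, 0, -0.9], 0],
  [[0.2, -0.4, -0.4], 0],
  [[0.4, -1, 0], 0],
  [[0.5, -1.5, 0], 0],
])

```text
clock: 58.47
position: [0.4619, -0.318, 0.2729]
ee_rot: [3.093, -0.009, 0.16]
contact_force: [0.4, 0.1, -1.6]
grip_width: 0.0252
```

```bash
python3 st.py;python3 go.py .5614 -.002 .26 0.0186; python3 - <<'E'
from h import *
r=read_camera("top"); crop(r,325,110,445,255,4,"i1")
E
```

```text
t 58.47 p [ 0.4619 -0.318   0.2729] psi -0.0036 zax [ 0.1027 -0.0444 -0.9937] j6 0.802 F [ 0.4  0.1 -1.6] w 0.0252
   q [-0.7663 -0.0356  1.7512  0.0405  1.3211  0.8024] sum235-pi -0.1049 qv [ 0.343 -0.157  0.145 -0.03  -0.006  0.359]
grasp at [ 0.4622 -0.3182  0.2699] tool shift cm [  9.65 -31.71   0.6 ]
turn -0.022
```

View pics/i1.png

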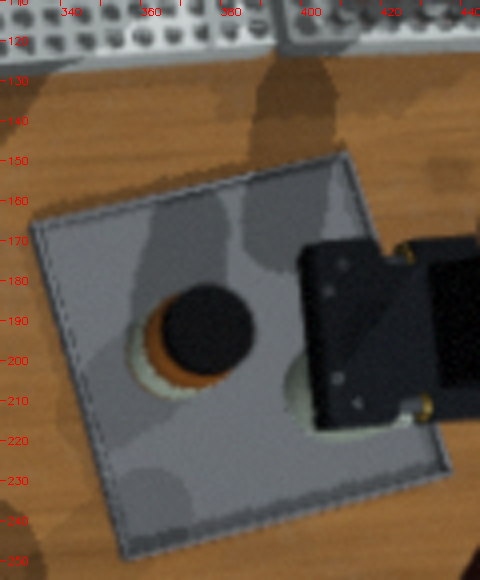

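Emit:
send_rows([
  [[0.6, -1.8, 0], -0.01],
  [[0.6, -2, 0], -0.01],
  [[0.7, -2.2, 0], 0],
  [[0.7, -2.2, 0], 0],
  [[0.7, -2.2, 0], 0],
  [[0.7, -2.2, 0], 0],
  [[0.7, -2.2, 0], 0],
  [[0.7, -2.2, 0], 0],
  [[0.7, -2.2, 0], 0],
  [[0.6, -2.1, 0], 0],
])

```text
clock: 59.35
position: [0.5249, -0.0842, 0.2616]
ee_rot: [3.104, 0.025, 0.142]
contact_force: [1.2, -0.7, -1.6]
grip_width: 0.0254
```

```bash
python3 st.py;python3 go.py .5614 -.002 .26 0.0186
```

```text
t 59.35 p [ 0.5249 -0.0842  0.2616] psi 0.0175 zax [ 0.0916 -0.0336 -0.9952] j6 1.251 F [ 1.2 -0.7 -1.6] w 0.0254
   q [-0.3047 -0.0907  1.8239 -0.0047  1.3108  1.2512] sum235-pi -0.0976 qv [ 0.57   0.064 -0.033 -0.057 -0.009  0.571]
grasp at [ 0.5252 -0.0843  0.2586] tool shift cm [ 3.76 -8.17 -0.08]
turn -0.001
```

Emit:
send_rows([
  [[0.6, -1.9, 0], 0],
  [[0.6, -1.6, 0], 0],
  [[0.5, -1.3, 0], 0],
  [[0.5, -1, 0], 0],
  [[0.4, -0.7, 0], 0],
  [[0.3, -0.4, 0], 0],
  [[0.2, -0.1, 0], 0],
  [[0.1, 0, 0], 0],
  [[0, 0, 0], 0],
  [[0, 0, 0], 0],
])

```text
clock: 60.18
position: [0.5525, 0.0005, 0.2548]
ee_rot: [3.11, 0.039, 0.124]
contact_force: [-0.3, -0.7, -1.5]
grip_width: 0.0258
```

```bash
python3 st.py;python3 go.py .5614 -.002 .16 0.0186; python3 - <<'E'
from h import *
r=read_camera("top"); crop(r,215,90,325,245,4,"i2")
r=read_camera("scene"); crop(r,175,50,315,230,4,"i3")
E
```

```text
t 60.18 p [5.525e-01 5.000e-04 2.548e-01] psi 0.0264 zax [ 0.0801 -0.0278 -0.9964] j6 1.418 F [-0.3 -0.7 -1.5] w 0.0258
   q [-0.1318 -0.0214  1.7698 -0.0177  1.31    1.4176] sum235-pi -0.0832 qv [-0.009  0.003 -0.    -0.002 -0.001 -0.001]
grasp at [5.528e-01 5.000e-04 2.518e-01] tool shift cm [ 0.13 -0.01  9.22]
turn 0.008
```

View pics/i2.png

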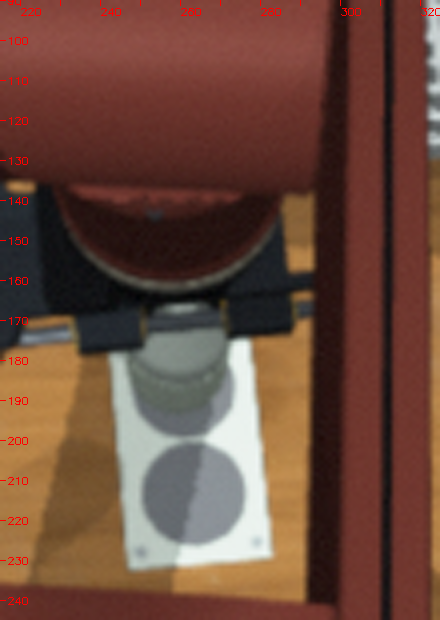

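View pics/i3.png

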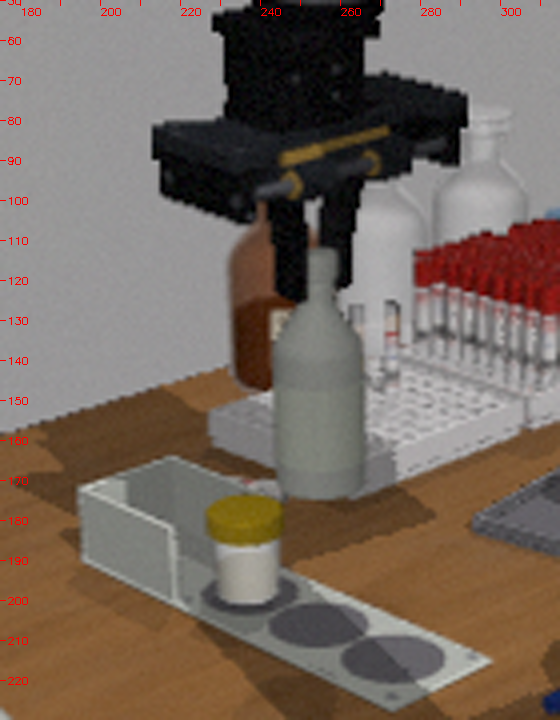

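```bash
python3 go.py .564 -.003 .158 0.0186
```

```text
grasp at [5.528e-01 3.000e-04 2.519e-01] tool shift cm [0.36 0.08 9.45]
turn 0.008
```

Emit:
send_rows([
  [[0.2, 0, 0.3], 0.008],
  [[0.15, 0.05, 0.6], 0],
  [[0, 0, 1], 0],
  [[0, 0, 1.3], 0],
  [[0, 0, 1.4], 0],
  [[0, 0, 1.4], 0],
  [[0, 0, 1.2], 0],
  [[0, 0, 0.9], 0],
  [[0, 0, 0.5], 0],
  [[0, 0, 0.2], 0],
])

```text
clock: 61.12
position: [0.5633, -0.0052, 0.1587]
ee_rot: [3.11, 0.019, 0.124]
contact_force: [-0.5, -0.1, -2.5]
grip_width: 0.0253
```

```bash
python3 st.py; python3 go.py .564 -.003 .1488 0.0186;  python3 - <<'E'
from h import *
r=read_camera("scene"); crop(r,185,90,305,230,5,"i4")
E
```

```text
t 61.12 p [ 0.5633 -0.0052  0.1587] psi 0.0133 zax [ 0.0797 -0.0284 -0.9964] j6 1.427 F [-0.5 -0.1 -2.5] w 0.0253
   q [-0.1394  0.0931  1.8392 -0.0189  1.1264  1.4267] sum235-pi -0.0829 qv [-0.004  0.046  0.019 -0.001 -0.051 -0.001]
grasp at [ 0.5636 -0.0053  0.1557] tool shift cm [-0.01 -0.25  0.68]
turn -0.005
```

View pics/i4.png

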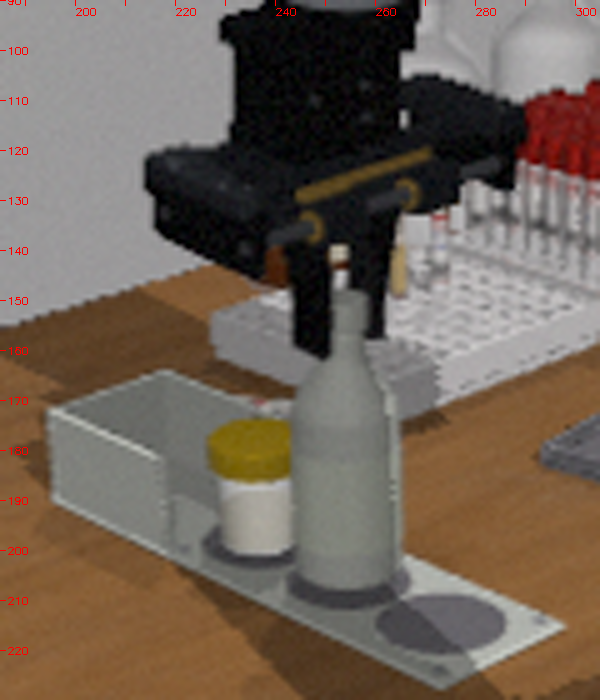

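Emit:
send_rows([
  [[0, -0.1, 0.1], 0],
  [[0, -0.1, 0.1], 0],
  [[0, 0, 0.1], 0],
  [[0, 0, 0.1], 0],
  [[0, 0, 0.1], 0],
  [[0, 0, 0.1], 0],
  [[0, 0, 0.1], 0],
  [[0, 0, 0.05], 0],
  [[0, 0, 0.05], 0],
  [[0, 0, 0.05], 0],
])

```text
clock: 62.0
position: [0.5663, -0.0034, 0.1531]
ee_rot: [3.109, 0.019, 0.133]
contact_force: [0.0, -0.6, -2.7]
grip_width: 0.0255
```

```bash
python3 st.py; python3 go.py .564 -.003 .1488 0.0186
```

```text
t 62.0 p [ 0.5663 -0.0034  0.1531] psi 0.0136 zax [ 0.0859 -0.0293 -0.9959] j6 1.431 F [ 0.  -0.6 -2.7] w 0.0255
   q [-0.1352  0.1022  1.841  -0.0195  1.1092  1.4311] sum235-pi -0.0891 qv [-0.002  0.008  0.003 -0.001 -0.012  0.   ]
grasp at [ 0.5666 -0.0035  0.1501] tool shift cm [-0.27 -0.05  0.11]
turn -0.005
```

Emit:
send_rows([
  [[-0.15, 0, 0], 0],
  [[-0.15, 0, 0], 0],
  [[-0.05, 0, 0.05], 0],
  [[-0.05, 0, 0.05], 0],
  [[0, 0, 0.05], 0],
  [[0, 0, 0.05], 0],
  [[0, 0, 0.05], 0],
  [[0, 0, 0.05], 0],
  [[0, 0, 0.05], 0],
  [[0, 0, 0.05], 0],
])

```text
clock: 62.83
position: [0.5649, -0.0036, 0.1524]
ee_rot: [3.108, 0.019, 0.144]
contact_force: [-1.5, 1.1, 5.4]
grip_width: 0.0255
```

```bash
python3 st.py; python3 go.py .563 -.003 .1488 0.0186
```

```text
t 62.83 p [ 0.5649 -0.0036  0.1524] psi 0.0137 zax [ 0.0925 -0.0296 -0.9953] j6 1.43 F [-1.5  1.1  5.4] w 0.0255
   q [-0.1364  0.0949  1.8508 -0.0188  1.1002  1.4298] sum235-pi -0.0957 qv [ 0.001  0.003 -0.004  0.002 -0.011  0.002]
grasp at [ 0.5652 -0.0037  0.1494] tool shift cm [-0.22 -0.07  0.04]
turn -0.005
```

Emit:
send_rows([
  [[0, 0, 0], 0],
  [[0, 0, 0], 0],
  [[0, 0, 0], 0],
  [[0, 0, 0], 0],
  [[0, 0, 0], 0],
  [[0, 0, 0], 0],
  [[0, 0, 0], 0],
  [[0, 0, 0], 0],
  [[0, 0, 0], 0],
  [[0, 0, 0], 0],
], hand=6)

```text
clock: 63.67
position: [0.5637, -0.0039, 0.15]
ee_rot: [3.108, 0.019, 0.139]
contact_force: [-0.3, 0.2, 0.8]
grip_width: 0.0599
```

Emit:
send_rows([
  [[0, 0, -0.5], 0],
  [[0.1, 0, -0.9], 0],
  [[0.1, 0, -1.2], 0],
  [[0.1, 0, -1.4], 0],
  [[0.1, 0, -1.4], 0],
  [[0, 0, -1.2], 0],
  [[0, 0.6, -0.8], 0],
  [[-0.2, 1.2, -0.3], 0],
  [[-0.4, 1.8, 0], 0],
  [[-0.5, 2.2, 0], 0],
], hand=8.7)

```text
clock: 64.5
position: [0.5519, -0.0596, 0.2407]
ee_rot: [3.107, 0.029, 0.15]
contact_force: [0.7, -0.5, -0.3]
grip_width: 0.0867
```

```bash
python3 st.py;python3 go.py .509 -.2676 .17 0; python3 - <<'E'
from h import *
s=read_camera("scene"); crop(s,185,130,305,240,5,"j1")
r=read_camera("top"); crop(r,220,95,380,240,4,"j2")
E
```

```text
t 64.5 p [ 0.5519 -0.0596  0.2407] psi 0.0199 zax [ 0.0966 -0.0299 -0.9949] j6 1.307 F [ 0.7 -0.5 -0.3] w 0.0867
   q [-0.2464 -0.0197  1.7958 -0.0057  1.2644  1.3074] sum235-pi -0.1012 qv [-0.549 -0.108  0.075  0.051  0.008 -0.573]
grasp at [ 0.5522 -0.0596  0.2377] tool shift cm [-5.36 20.49  6.94]
turn 0.02
```

View pics/j1.png

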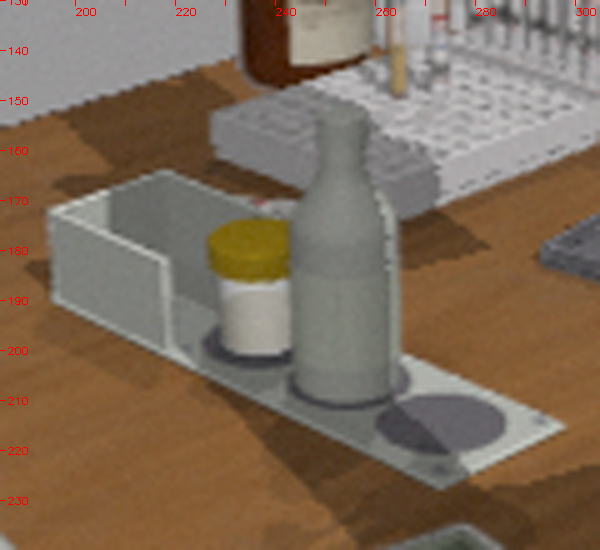

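View pics/j2.png

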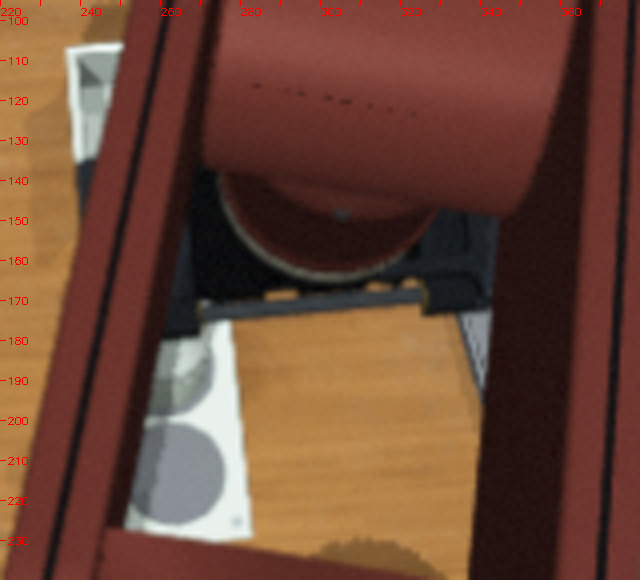

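The bottle stands upright on its mark at (254,206). Now the jar.

Emit:
send_rows([
  [[-0.6, 2.4, 0.1], 0.01],
  [[-0.7, 2.6, 0.2], 0.01],
  [[-0.7, 2.6, 0.4], 0],
  [[-0.7, 2.6, 0.6], 0],
  [[-0.7, 2.5, 0.8], 0],
  [[-0.6, 2.2, 0.9], 0],
  [[-0.5, 1.8, 0.9], 0],
  [[-0.4, 1.3, 0.8], 0],
  [[-0.2, 0.8, 0.5], 0],
  [[-0.1, 0.3, 0.2], 0],
])

```text
clock: 65.43
position: [0.5003, -0.2651, 0.1867]
ee_rot: [3.108, -0.016, 0.154]
contact_force: [-0.7, -0.1, 0.4]
grip_width: 0.0871
```

```bash
python3 st.py;python3 go.py .509 -.2676 .120 0
```

```text
t 65.43 p [ 0.5003 -0.2651  0.1867] psi -0.0087 zax [ 0.0984 -0.0302 -0.9947] j6 0.921 F [-0.7 -0.1  0.4] w 0.0871
   q [-0.6468  0.0538  1.826   0.0384  1.1651  0.9208] sum235-pi -0.0967 qv [-0.08   0.049  0.003  0.016 -0.037 -0.073]
grasp at [ 0.5005 -0.2652  0.1837] tool shift cm [0.21 0.05 6.43]
turn -0.009
```

Emit:
send_rows([
  [[0, 0, 0.4], -0.009],
  [[0, 0.05, 0.8], 0],
  [[0, 0.05, 1.1], 0],
  [[0, 0, 1.2], 0],
  [[0, 0, 1.2], 0],
  [[0, 0, 1.1], 0],
  [[0, 0, 0.8], 0],
  [[0, 0, 0.5], 0],
  [[0, 0, 0.2], 0],
  [[0, 0, 0], 0],
])

```text
clock: 66.27
position: [0.5086, -0.2641, 0.1048]
ee_rot: [3.111, 0.005, 0.15]
contact_force: [-0.4, 0.6, 0.2]
grip_width: 0.0869
```

```bash
python3 st.py;python3 go.py .509 -.2676 .091 0
```

```text
t 66.27 p [ 0.5086 -0.2641  0.1048] psi 0.0048 zax [ 0.0963 -0.0264 -0.995 ] j6 0.91 F [-0.4  0.6  0.2] w 0.0869
   q [-0.6369  0.1715  1.865   0.0425  1.0121  0.9096] sum235-pi -0.0929 qv [ 0.002  0.01   0.001  0.    -0.001  0.   ]
grasp at [ 0.5089 -0.2642  0.1018] tool shift cm [-0.09  0.31  1.09]
turn 0.005
```

Emit:
send_rows([
  [[-0.05, 0.15, 0.2], 0.005],
  [[-0.05, 0.1, 0.3], 0],
  [[0, 0, 0.3], 0],
  [[0, 0, 0.2], 0],
  [[0, 0, 0.1], 0],
  [[0, 0, 0.05], 0],
  [[0, 0, 0.05], 0],
  [[0, 0, 0], 0],
  [[0, 0, 0], 0],
  [[0, 0, 0], 0],
])

```text
clock: 67.1
position: [0.5102, -0.2687, 0.0943]
ee_rot: [3.108, -0.004, 0.156]
contact_force: [-0.2, 0.3, -0.2]
grip_width: 0.0871
```

```bash
python3 st.py;python3 go.py .509 -.2676 .091 0
```

```text
t 67.1 p [ 0.5102 -0.2687  0.0943] psi -0.001 zax [ 0.1001 -0.0293 -0.9945] j6 0.909 F [-0.2  0.3 -0.2] w 0.0871
   q [-0.6419  0.1914  1.865   0.0436  0.9877  0.9092] sum235-pi -0.0975 qv [-0.    -0.002 -0.001  0.     0.002 -0.001]
grasp at [ 0.5105 -0.2688  0.0913] tool shift cm [-0.16 -0.12  0.01]
turn -0.001
```

Emit:
send_rows([
  [[0, 0, 0.05], 0],
  [[0, 0, 0.05], 0],
  [[0, 0, 0], 0],
  [[0, 0, 0], 0],
  [[0, 0, 0], 0],
  [[0, 0, 0], 0],
  [[0, 0, 0], 0],
  [[0, 0, 0], 0],
  [[0, 0, 0], 0],
  [[0, 0, 0], 0],
], hand=4.3)

```text
clock: 67.93
position: [0.5106, -0.269, 0.0936]
ee_rot: [3.108, -0.004, 0.157]
contact_force: [-0.5, -0.7, 0.8]
grip_width: 0.0528
```

```bash
python3 st.py;python3 go.py .509 -.2676 .16 0
```

```text
t 67.93 p [ 0.5106 -0.269   0.0936] psi -0.001 zax [ 0.1007 -0.03   -0.9945] j6 0.909 F [-0.5 -0.7  0.8] w 0.0528
   q [-0.6418  0.1928  1.8649  0.0435  0.9855  0.9092] sum235-pi -0.0984 qv [ 0.001 -0.001 -0.    -0.001  0.001  0.   ]
grasp at [ 0.5109 -0.2691  0.0906] tool shift cm [ 0.51  0.06 -6.92]
turn -0.001
```

Emit:
send_rows([
  [[0, 0, -0.2], 0],
  [[0, 0, -0.5], 0],
  [[0.1, 0, -0.9], 0],
  [[0.1, 0, -1.2], 0],
  [[0.1, 0, -1.4], 0],
  [[0, 0, -1.4], 0],
  [[-0.1, -0.3, -1.1], 0],
  [[-0.2, -0.8, -0.6], 0],
  [[-0.2, -1.3, -0.2], 0],
  [[-0.3, -1.8, 0], 0],
])

```text
clock: 68.77
position: [0.497, -0.2238, 0.1746]
ee_rot: [3.107, -0.009, 0.157]
contact_force: [0.1, 0.5, -1.7]
grip_width: 0.0521
```

```bash
python3 st.py;python3 go.py .494 -.004 .16 0.0186
```

```text
t 68.77 p [ 0.497  -0.2238  0.1746] psi -0.0042 zax [ 0.1007 -0.0304 -0.9945] j6 0.978 F [ 0.1  0.5 -1.7] w 0.0521
   q [-0.5858  0.0131  1.8919  0.0334  1.1359  0.9781] sum235-pi -0.1007 qv [ 0.332 -0.328  0.341 -0.027 -0.027  0.349]
grasp at [ 0.4973 -0.2239  0.1716] tool shift cm [ -0.54 -22.01   0.45]
turn -0.023
```

Emit:
send_rows([
  [[0, -2.1, 0], -0.01],
  [[0, -2.3, 0], -0.01],
  [[0, -2.4, 0], 0],
  [[0, -2.4, 0], 0],
  [[0, -2.4, 0], 0],
  [[0, -2.3, 0], 0],
  [[0, -2, 0], 0],
  [[0, -1.6, 0], 0],
  [[0, -1.1, 0], 0],
  [[0, -0.6, 0], 0],
])

```text
clock: 69.6
position: [0.4853, -0.0099, 0.1656]
ee_rot: [3.113, 0.028, 0.149]
contact_force: [0.6, -0.4, -3.3]
grip_width: 0.0525
```

```bash
python3 st.py;python3 go.py .494 -.004 .12 0.0186; python3 - <<'E'
from h import *
s=read_camera("scene"); crop(s,185,90,325,240,5,"k1")
E
```

```text
t 69.6 p [ 0.4853 -0.0099  0.1656] psi 0.0192 zax [ 0.0956 -0.0244 -0.9951] j6 1.377 F [ 0.6 -0.4 -3.3] w 0.0525
   q [-0.1784 -0.121   2.0376 -0.0078  1.1264  1.3775] sum235-pi -0.0985 qv [ 0.191 -0.023  0.034 -0.022 -0.001  0.177]
grasp at [ 0.4856 -0.01    0.1626] tool shift cm [ 0.44 -0.7   4.31]
turn 0.001
```

View pics/k1.png

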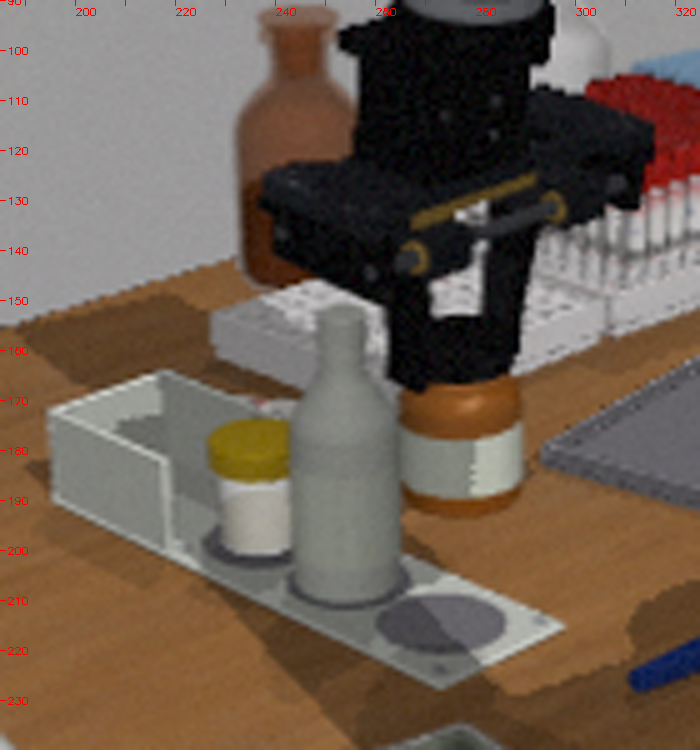

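Emit:
send_rows([
  [[0.15, -0.2, 0.2], 0],
  [[0.15, -0.1, 0.4], 0],
  [[0.1, 0, 0.7], 0],
  [[0, 0, 0.9], 0],
  [[0, 0, 1], 0],
  [[0, 0, 0.9], 0],
  [[0, 0, 0.7], 0],
  [[0, 0, 0.4], 0],
  [[0, 0, 0.2], 0],
  [[0, 0, 0], 0],
])

```text
clock: 70.48
position: [0.493, -0.0095, 0.1037]
ee_rot: [3.113, 0.024, 0.141]
contact_force: [0.1, -0.8, -2.3]
grip_width: 0.0524
```

```bash
python3 st.py;python3 go.py .494 -.004 .0935 0.0186
```

```text
t 70.48 p [ 0.493  -0.0095  0.1037] psi 0.0166 zax [ 0.0907 -0.0243 -0.9956] j6 1.386 F [ 0.1 -0.8 -2.3] w 0.0524
   q [-0.174  -0.01    2.0616 -0.0097  0.9963  1.3863] sum235-pi -0.0937 qv [-0.004  0.01   0.001  0.    -0.    -0.001]
grasp at [ 0.4933 -0.0096  0.1007] tool shift cm [ 0.01 -0.58  0.71]
turn -0.002
```

Emit:
send_rows([
  [[0, -0.2, 0.05], 0],
  [[0, -0.2, 0.1], 0],
  [[0, -0.1, 0.1], 0],
  [[0, -0.05, 0.1], 0],
  [[0, 0, 0.1], 0],
  [[0, 0, 0.1], 0],
  [[0, 0, 0.1], 0],
  [[0, 0, 0.05], 0],
  [[0, 0, 0.05], 0],
  [[0, 0, 0.05], 0],
])

```text
clock: 71.32
position: [0.4955, -0.0036, 0.097]
ee_rot: [3.112, 0.025, 0.148]
contact_force: [-0.2, -0.4, -2.3]
grip_width: 0.0522
```

```bash
python3 st.py;python3 go.py .494 -.004 .0916 0.0186
```

```text
t 71.32 p [ 0.4955 -0.0036  0.097 ] psi 0.0171 zax [ 0.0949 -0.0248 -0.9952] j6 1.4 F [-0.2 -0.4 -2.3] w 0.0522
   q [-0.1605  0.0036  2.0628 -0.0112  0.9773  1.4003] sum235-pi -0.0978 qv [-0.002  0.011  0.001 -0.002 -0.015 -0.   ]
grasp at [ 0.4958 -0.0037  0.094 ] tool shift cm [-0.2   0.02  0.22]
turn -0.001
```

Emit:
send_rows([
  [[-0.1, 0, 0.05], 0],
  [[-0.1, 0, 0.05], 0],
  [[-0.05, 0, 0.05], 0],
  [[-0.05, 0, 0.05], 0],
  [[0, 0, 0.05], 0],
  [[0, 0, 0.05], 0],
  [[0, 0, 0.05], 0],
  [[0, 0, 0.05], 0],
  [[0, 0, 0.05], 0],
  [[0, 0, 0.05], 0],
])

```text
clock: 72.15
position: [0.4942, -0.0039, 0.0947]
ee_rot: [3.112, 0.025, 0.152]
contact_force: [-4.1, -0.1, 5.7]
grip_width: 0.0527
```

```bash
python3 st.py;python3 go.py .494 -.004 .0916 0.0186
```

```text
t 72.15 p [ 0.4942 -0.0039  0.0947] psi 0.0172 zax [ 0.0974 -0.0248 -0.9949] j6 1.399 F [-4.1 -0.1  5.7] w 0.0527
   q [-0.1618  0.0024  2.0693 -0.0107  0.9697  1.3987] sum235-pi -0.1002 qv [-0.     0.004 -0.004  0.     0.002 -0.001]
grasp at [ 0.4945 -0.004   0.0917] tool shift cm [-0.05  0.    0.01]
turn -0.001
```

The jar is in contact with the stand at its mark. I release it and go straight up.

Emit:
send_rows([
  [[0, 0, 0], 0],
  [[0, 0, 0], 0],
  [[0, 0, 0], 0],
  [[0, 0, 0], 0],
  [[0, 0, 0], 0],
  [[0, 0, 0], 0],
  [[0, 0, 0], 0],
  [[0, 0, 0], 0],
  [[0, 0, -0.2], 0],
  [[0, 0, -0.4], 0],
], hand=8.7)

```text
clock: 72.98
position: [0.4935, -0.004, 0.0998]
ee_rot: [3.112, 0.025, 0.151]
contact_force: [0.2, 0.1, 0.1]
grip_width: 0.0871
```

Emit:
send_rows([
  [[0, 0, -0.7], 0],
  [[0, 0, -1.1], 0],
  [[0, 0, -1.4], 0],
  [[0, 0, -1.6], 0],
  [[0, 0, -1.6], 0],
  [[0, 0.5, -1.6], 0],
  [[-0.2, 1.2, -1.4], 0],
  [[-0.3, 2, -0.8], 0],
  [[-0.4, 2.6, -0.3], 0],
  [[-0.4, 3, 0], 0],
])

```text
clock: 73.82
position: [0.4715, -0.0925, 0.218]
ee_rot: [3.111, 0.038, 0.16]
contact_force: [-0.1, -0.1, -0.4]
grip_width: 0.0872
```

Emit:
send_rows([
  [[-0.3, 3, 0], 0],
  [[-0.2, 3, 0], 0],
  [[0, 3, 0], 0],
  [[0, 3, 0], 0],
  [[0, 3, 0], 0],
  [[0, 2.5, 0], 0],
  [[0, 1.5, 0], 0],
  [[0, 0.7, 0], 0],
  [[0, 0, 0], 0],
  [[0, 0, 0], 0],
])

```text
clock: 74.65
position: [0.4697, -0.3046, 0.2341]
ee_rot: [3.102, 0.032, 0.176]
contact_force: [-0.1, -0.2, -0.1]
grip_width: 0.0871
```

```bash
python3 st.py; python3 - <<'E'
from h import *
s=read_camera("scene"); crop(s,85,140,315,275,3,"l1")
r=read_camera("top"); crop(r,90,95,320,280,3,"l2"); crop(r,90,155,180,250,6,"l3");  crop(r,220,95,300,240,4,"l4")
E
```

```text
t 74.65 p [ 0.4697 -0.3046  0.2341] psi 0.0226 zax [ 0.1133 -0.0333 -0.993 ] j6 0.789 F [-0.1 -0.2 -0.1] w 0.0871
   q [-0.7467 -0.0135  1.8033  0.0554  1.246   0.7885] sum235-pi -0.1057 qv [-0.005 -0.004 -0.006  0.001  0.005  0.001]
```

View pics/l1.png

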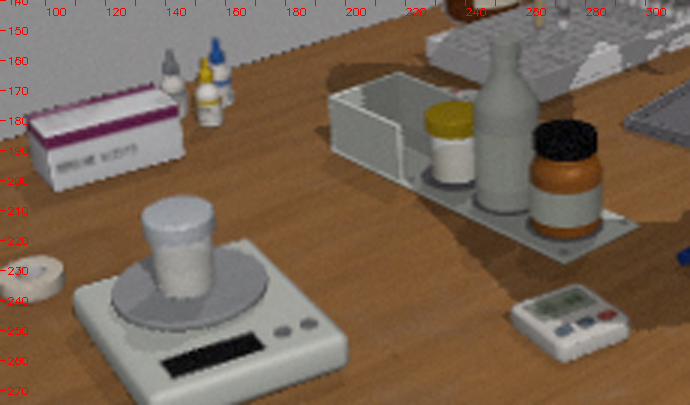

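View pics/l2.png

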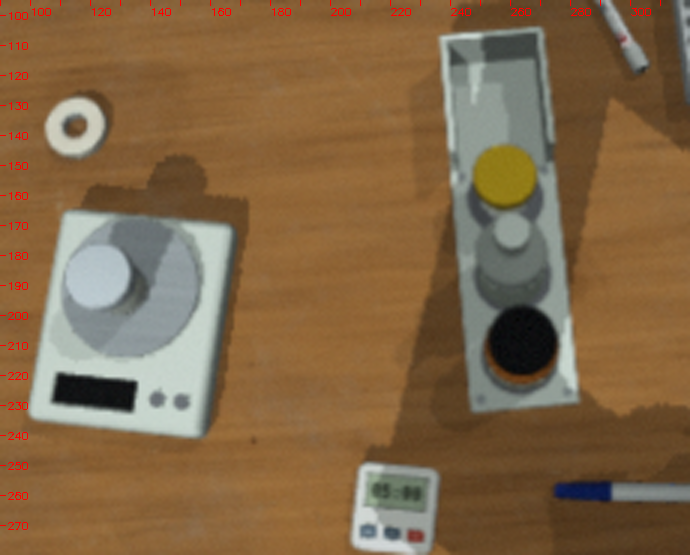

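View pics/l3.png

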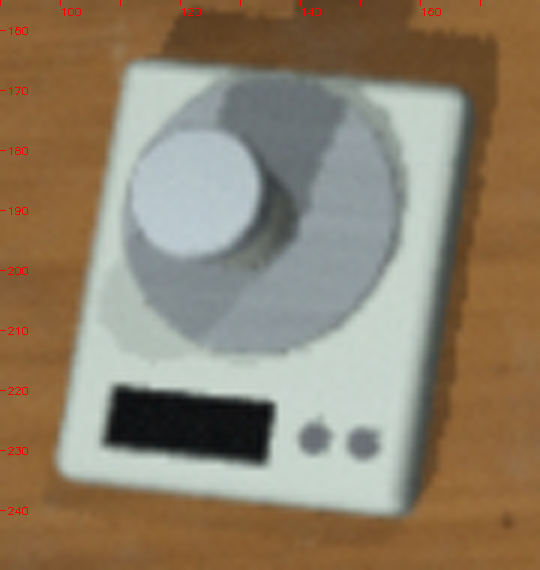

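View pics/l4.png

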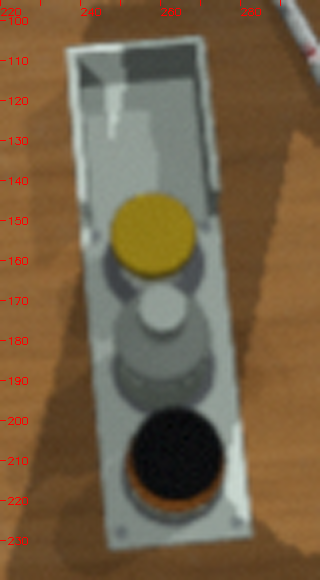

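```bash
python3 - <<'E'
from h import *
r=read_camera("top")
np.set_printoptions(precision=4,suppress=True)
c=lambda L:[((x+.5)/6-.5+90,(y+.5)/6-.5+155) for x,y in L]
print(p2w(r,c([(197,193)]),[.106]))
# scale housing corners top z=.034
k=p2w(r,c([(126,60),(471,92),(410,516),(58,478)]),[.034]*4); print(k,k.mean(0), [np.linalg.norm(k[i]-k[(i+1)%4]) for i in range(4)])
ct=k.mean(0); d=(k[0]+k[1]-k[2]-k[3]); d/=np.linalg.norm(d); print("pan from housing",ct+d*.025)
a=np.linspace(0,2*np.pi,200)
for P in ([.5653,.3087],[.568,.309]):
    p=w2p(r,np.c_[P[0]+.058*np.cos(a),P[1]+.058*np.sin(a),0*a+.044]); q=(p-[90,155])*6+2.5; print(P,q.min(0),q.max(0))
E
```

```text
[[0.5602 0.3131 0.106 ]]
[[0.638  0.3709 0.034 ]
 [0.6126 0.2236 0.034 ]
 [0.4394 0.2526 0.034 ]
 [0.4638 0.3981 0.034 ]] [0.5385 0.3113 0.034 ] [np.float64(0.1494324660751789), np.float64(0.17561361472449327), np.float64(0.14749001661297062), np.float64(0.1763539643003847)]
pan from housing [0.5631 0.3073 0.034 ]
[0.5653, 0.3087] [124.0441  75.6412] [401.7574 354.174 ]
[0.568, 0.309] [123.4057  69.411 ] [400.929  347.5936]
```

The final pictures match the starting ones. Top view: yellow lid (258,153), bottle cap (261,171), jar lid (264,207). The timer and pen have not moved. The cup stands upright about 6 mm from the pan centre, and the arm is clear. Handing in.

```bash
python3 -c "
from cell import env
print(env.hand_in())"
```

```text
the job is handed in; nothing more can be done
None
```

The job is done in the order asked and handed in at about 75 s. The bottle, jar and yellow cup went into the tray and the pale-lidded cup went onto the scale pan. Then the yellow cup, bottle and jar went back on their marks.

What the last pictures and readings showed:
- **Row:** all three stand upright. Their lids are within about 1 pixel of where they were at the start; by the arm's readings the bottle is up to about 3 mm from its mark.
- **Cup:** it stands upright on the pan, but about 6 mm off the pan's measured centre. I left it there rather than move it again out of order.
- **Timer and pen:** both lie where they were.
- **Contact:** the arm was clear of everything. The highest force I read, checked only at the end of each move, was about 7 N.

Two things did not go cleanly:
- **Tool tilt:** it drifted during the work to about 6–7°, and these moves give no way to correct it. The cup leaned about 5° while carried and settled upright when released.
- **Camera disagreement:** at the start the two views differed by up to 11 mm on the jar's position. I went by the top view.

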